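# Pack the lunch box in two layers and lock its lid

### The arm

A 6-joint arm with a two-finger parallel gripper is mounted at the origin on the work surface. World frame = base frame: x ahead of the robot, y to its left, z up, the work surface at z = 0. Lengths are in m, angles in rad, forces in N, time in s.
With the tool pointing down it reaches from about 0.375 to 0.825 m from the base axis. Payload 5.5 kg.
Tool frame: the origin (TCP) lies midway between the tips of the shut fingers; the grasp point (between the pads) lies behind it (arm.pinch_z is the z of the grasp point in the tool frame, in m); z points along the fingers, y is the line along which they close (so a half turn about z gives the same grasp; the last joint's range is limited). The gripper opens to 85 mm and grips with 20 to 120 N. Pads are 22 mm wide; open, the fingers measure 114 mm over their backs; the gripper's body (76 mm by 85 mm) begins 54 mm behind the grasp point. The pads swing forward as they close: fully open they stand 13 mm farther back than shut.
Start: joints at [1.223, 0.314, -0.047, 1.21, 0, 1.571], TCP at [0.204, 0.564, 0.202] pointing down, gripper open.
Joint ranges: [-2.67, 2.67], [-0.69, 1.73], [-1.03, 1.25], [-2.08, 2.16], [-1.42, 1.45], [-3.14, 3.14]. Speed limits (rad/s): [2.39, 2.39, 3.01, 3.14, 3.14, 3.14].

### API

Orientations are given as [roll, pitch, yaw] about the fixed x, y, z axes, in that order (R = Rz(yaw) Ry(pitch) Rx(roll)).
In Python, from station import arm gives the robot as it stands.
- The arm moves only by the shell command python3 -m handwheel 'ROWS' [FORCE]. ROWS is JSON, one flat list of numbers, 7 for each row, row after row: the shift along the tool's x, y, z as a fraction of full scale, then the turn, a rotation vector about the tool's x, y, z as a fraction of full scale, then the gripper's target within -1 to 1 (fully open at 1, half-way at 0, shut at -1). A call has 1 to 12 rows; each row shifts and turns the commanded pose from where the row before left it, along the tool's axes as they then stand; what a row does not reach is not made up. Full scale, the value 1, is 0.3 m for a shift and pi rad for a turn. A row lasts 1/12 s, in which the tool goes at most 41.7 mm and 7.16 degrees, less where a joint would pass 70% of its speed; a pose out of reach is approached as far as the arm can. A call with a number of a shift or a turn outside -1 to 1 is refused whole. A call with a gripper value outside its range is refused whole. The fingers move at their own pace and stop on an object; FORCE is the grip in N (left out, the last holds). Time passes only in rows, so rows that do not move let the fingers close. It gives the time, the measured TCP pose, the force, the opening and the grip force at its end, in the units of the state.
- arm.state(): the state, without advancing time (a new reading comes with each control period).
- arm.grab_frame(name): name is "side" or "top" or "wrist"; returns a dict with "frame" (384x512x3 uint8, blue, green, red), "fx", "fy", "cx", "cy" (pixels), "view" (4x4, takes a point from world to camera coordinates); the wrist camera has in their place "T_tool_cam" (4x4, takes a point from camera to tool coordinates, whose origin is the TCP and whose axes are the flange's). Camera axes: x right, y down, z forward; pixel columns grow to the right and rows downward; lengths in m; the calibration is good to about 2 mm. The wrist camera is an equidistant fisheye: a pixel r from the principal point sees the ray r / f radians off the axis. A picture is of the moment at which its call begins: read the wrist's pose just before it. There is no depth.
- arm.finish_job(): hands the job in; it is judged then, once.
Trained networks look in the newest picture that a camera, given by its name, has taken for a name from the list of things; names that differ only in an ending like _2 or _b are one class to them, and where a whole thing is asked for, a point or a joint stands for the part that bears it (a point fixed in the world has none). Each returns a list of dicts, best first, with "conf" (0 to 1); they miss things now and then, are a little off and sometimes report something else, mostly with a low value. They report only what shows in the picture. A call takes as long as a camera call.
- arm.look_for(camera, thing): "position" ([x, y, z] in m, in world coordinates, good to about 4 mm: the middle of the surface that is visible of it).
The state is a dict: "clock": time; "joint_pos": joint angles; "dq": joint speeds; "effort": joint torques, N m; "eef_pos": TCP position; "eef_rot": TCP orientation; "contact_force": force on the tool from outside, world axes, zero at the start; "wrist_torque": the same for the moment, N m; "finger_gap": finger opening in m; "finger_force": force on a finger pad.
Only numpy, scipy, OpenCV 4.12 (cv2) and the standard library are available. Lean on these libraries where they do the work, as an engineer would, in place of code of your own. Each camera call takes 0.05 s, during which the arm holds its last target. There are 200 camera calls.

### The job

Pack the lunch box for the day out: stand all the small porcelain jars upright on its floor, then lay the divider plate flat on the corner rests above them, then stand all the shakers from the turntable upright on the divider. Slide the transport lock open so that the lid can go on, put the lid on, fully down on the shoulder with its tongue on the lock's side, and slide the lock over the tongue to its end stop. Leave the large jar, the timer and the funnel where they are.

Things in the scene. Friction and masses are not known exactly. Their poses are not given: they have to be found in the camera images.
- lunchbox: Steel lunch box, open on top; does not move. Origin: centre of its underside, on the counter; y = its long axis, x = short axis towards its lock side, z up. Lower body 167 (x) x 221 (y) mm up to a flat shoulder at z 58 mm; above it a neck, 144 x 198 mm outside, 4 mm wall, rises to the rim at z 74 mm. Inside 136 x 190 mm.
- box_floor (a point): Centre of the lunch box's inner floor, 5 mm above the counter; axes as the box. Room inside 136 (x) x 190 (y) mm, apart from the four corner rests.
- box_rests (a point): Middle of the level of the four grey corner rests that carry the divider plate, 53 mm above the counter (48 mm above the inner floor); axes as the box. Each rest fills an inner corner, 20 (x) x 14 (y) mm, from the floor up.
- lock (a joint): Transport lock, a slide outside the box's +x long side. 0 m = open, 0.045 m = locked at its end stop; it moves along the box's +y with 2 N friction and stays where left; found closed or half closed. Closed beyond 0.015 m, it blocks the lid from going on. Its steel bolt plate (66 to 71 mm above the counter, reaching in to 87 mm from the box's centre line) then passes over the seated lid's tongue.
- lock_grip (a point): Centre of the lock's upright black grip, 12 (box x) x 24 (box y) mm, its sides free from 71 to 97 mm above the counter. The point is 84 mm above the counter, at box x = 112 mm, box y = -50 mm + the joint value. Axes as the box.
- lid_handle (a point): Centre of the handle of the lid, a deep white cover lying mouth down: 161 (x) x 215 (y) x 55 mm, inside 153 x 207 x 51 mm, 0.3 kg. Handle: bar along y, 14 mm thick, 110 mm long, from 71 to 86 mm above the lid's lower edge, on two posts 40 mm either side of the middle. The point is 78.5 mm above the lower edge, which rests on the box's shoulder when put on over the neck (4.5 mm play).
- lid_tongue (a point): Middle of the lid's locking tongue, a flat lug at the lower edge of the lid's +x long wall: 5 mm thick, 40 mm wide, sticking out 19 mm. Point at lid x 90.5, y 7, z 2.5 mm from the centre of the lower edge. On the right way round (lid x along box x) it lies in the lock's path.
- divider_tab (a point): Centre of the upright tab of the wooden divider plate (128 (x) x 182 (y) x 4 mm, 90 g) lying on the counter. Tab: mid-plate, 36 (x) x 10 (y) mm, from 4 to 34 mm above the plate's underside; the point is 19 mm above the underside. The plate fits the box with 4 mm play all round, long side along long side, either way round, down onto the corner rests.
- turntable: Compact turntable on the counter; origin at the centre of its underside. Its wooden platter, 140 mm across, top 19 mm above the counter, spins freely; the shakers stand on it.
- jar1_center (a point): Centre (half-way up) of a small square porcelain jar with a wooden lid, 46 x 46 x 44 mm high (the lid, which stays on, is the top 9 mm and 42 mm square), x and y along its sides, z up. About 150 g. There are two or three of these jars; absent ones are None.
- jar2_center (a point): Centre (half-way up) of a small square porcelain jar with a wooden lid, 46 x 46 x 44 mm high (the lid, which stays on, is the top 9 mm and 42 mm square), x and y along its sides, z up. About 150 g. There are two or three of these jars; absent ones are None.
- jar3_center (a point): Centre (half-way up) of a small square porcelain jar with a wooden lid, 46 x 46 x 44 mm high (the lid, which stays on, is the top 9 mm and 42 mm square), x and y along its sides, z up. About 150 g. There are two or three of these jars; absent ones are None.
- shaker1_center (a point): Centre (half-way up) of a small round shaker, 34 mm in diameter and 46 mm high with a steel cap at the top, z up. About 50 g. Two or three stand on the turntable; absent ones are None.
- shaker2_center (a point): Centre (half-way up) of a small round shaker, 34 mm in diameter and 46 mm high with a steel cap at the top, z up. About 50 g. Two or three stand on the turntable; absent ones are None.
- shaker3_center (a point): Centre (half-way up) of a small round shaker, 34 mm in diameter and 46 mm high with a steel cap at the top, z up. About 50 g. Two or three stand on the turntable; absent ones are None.
- canister_center (a point): Centre of the large square porcelain jar with a wooden lid, 80 x 80 x 110 mm; a bystander.
- timer_center (a point): Centre of the steel kitchen timer with a dial on top, 66 mm in diameter, 53 mm high; a bystander.
- funnel_center (a point): Centre of the pink plastic funnel standing mouth down, 92 mm in diameter, 90 mm high; a bystander.

How it is judged:
By the outcome, as a careful person would: the job done as asked, in the order asked, and still so for the second after the job is handed in, with the robot touching nothing.
Of jar1, jar2, jar3 only 2 to 3 are there at a start; the rules pass over those that are not, and their reading is None.
Of shaker1, shaker2, shaker3 only 2 to 3 are there at a start; the rules pass over those that are not, and their reading is None.
At some moment in a run one of jar1, jar2, jar3, lid may be knocked a few centimetres aside while the robot is not near it.
It also fails if it takes over 210 s, if anything falls off the work surface, if the arm or the gripper's body presses on something with over 40 N, if the wrist force passes 120 N, or if a joint passes its speed limit or range.

## Working session

There is one attempt and no reset: what is moved stays moved. The work goes in short steps, Python scripts to look and compute and a shell command to move; the robot and the scene stay as the last step left them, time stands still between calls to the robot, and variables do not carry over. Pictures are saved under pics/ and viewed, at most 14 in all, crops included, and the job is handed in when it is done.

```bash
ls; mkdir -p pics
python3 - <<'E'
from station import arm
import cv2
print(arm.state(), arm.pinch_z)
for n in ("top","side"):
    f=arm.grab_frame(n); cv2.imwrite(f"pics/{n}0.png",f["frame"]); print(n,f["fx"],f["cx"],f["cy"],f["view"].round(4).tolist())
    for t in ("lunchbox","lock","lid_handle","lid_tongue","divider_tab","turntable","jar1_center","shaker1_center","canister_center","timer_center","funnel_center"):
        print(t,[(d["position"],round(d["conf"],2)) for d in arm.look_for(n,t)][:5])
E
```

```text
pics
{'clock': 0.0, 'joint_pos': array([ 1.22301574e+00,  3.14231738e-01, -4.80852797e-02,  1.21018469e+00,
       -7.55005311e-06,  1.57076732e+00]), 'dq': array([ 0.00052045, -0.00083678, -0.00206874,  0.00067397, -0.00257095,
       -0.00050078]), 'effort': array([ 3.09566429e-03, -5.39589751e+01,  3.39751267e+01,  1.92659127e-02,
       -1.12256132e-04,  7.71554681e-06]), 'eef_pos': array([0.20427671, 0.56349009, 0.20162845]), 'eef_rot': array([-3.13988728e+00,  7.50057633e-06,  2.79384109e+00]), 'contact_force': array([-0.02814302, -0.57784809, -0.71435103]), 'wrist_torque': array([0.01594465, 0.00720642, 0.00225548]), 'finger_force': 0.0, 'finger_gap': 0.08526828938667862} -0.0187
top 479.10007668808316 259.49459494569044 195.84769707572107 [[0.0094, -1.0, 0.0016, -0.0324], [-0.986, -0.0095, -0.1663, 0.5637], [0.1663, -0.0, -0.9861, 1.5543], [0.0, 0.0, 0.0, 1.0]]
lunchbox [([0.4794, -0.0273, 0.0085], 0.87)]
lock [([0.5725, -0.0529, 0.0693], 0.42)]
lid_handle [([0.393, -0.3532, 0.0573], 0.57)]
lid_tongue [([0.3868, -0.3537, 0.0536], 0.56)]
divider_tab [([0.3886, 0.3678, 0.003], 
[... 515 characters left out ...]
.0, 1.0]]
lunchbox [([0.4758, -0.0331, 0.0425], 0.67), ([0.5777, -0.0514, 0.0766], 0.63)]
lock [([0.5779, -0.0492, 0.0736], 0.74)]
lid_handle [([0.3687, -0.3828, 0.0567], 0.71)]
lid_tongue [([0.3738, -0.3852, 0.0535], 0.97)]
divider_tab [([0.3818, 0.3625, 0.0052], 0.79), ([0.722, -0.1636, 0.0221], 0.52)]
turntable [([0.593, -0.2642, 0.0214], 0.8), ([0.3731, -0.3832, 0.0569], 0.54)]
jar1_center [([0.5977, 0.2728, 0.0365], 0.54)]
shaker1_center [([0.4767, -0.0353, 0.0448], 0.36)]
canister_center [([0.5727, -0.4237, 0.0925], 0.76), ([0.7287, -0.1597, 0.0206], 0.37)]
timer_center [([0.7097, 0.1238, 0.0302], 0.97)]
funnel_center [([0.3727, -0.3811, 0.055], 0.61), ([0.7225, -0.1619, 0.024], 0.55)]
```

Run:
```python
import cv2
for n in ("top","side"):
    i=cv2.imread(f"pics/{n}0.png"); cv2.imwrite(f"pics/{n}0b.png",cv2.resize(i,(800,600),interpolation=cv2.INTER_CUBIC))
```

```text
(no output)
```

View pics/top0b.png

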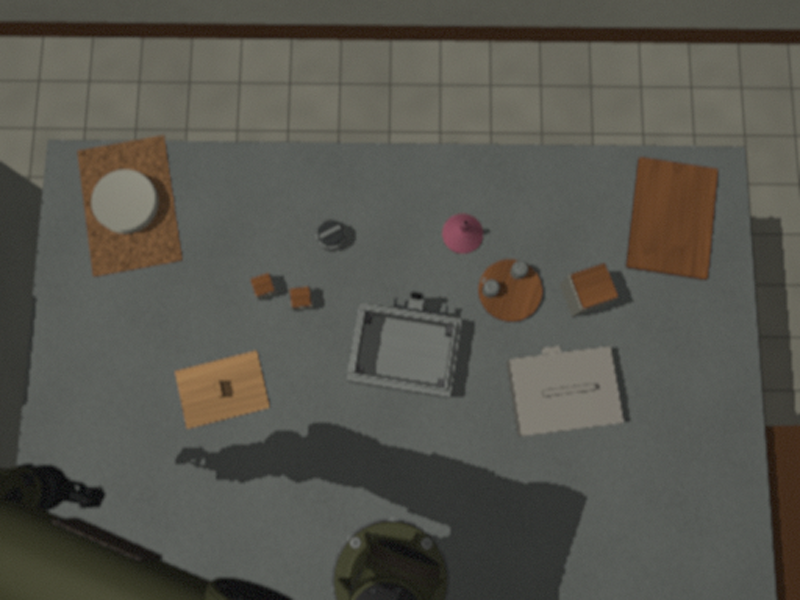

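View pics/side0b.png

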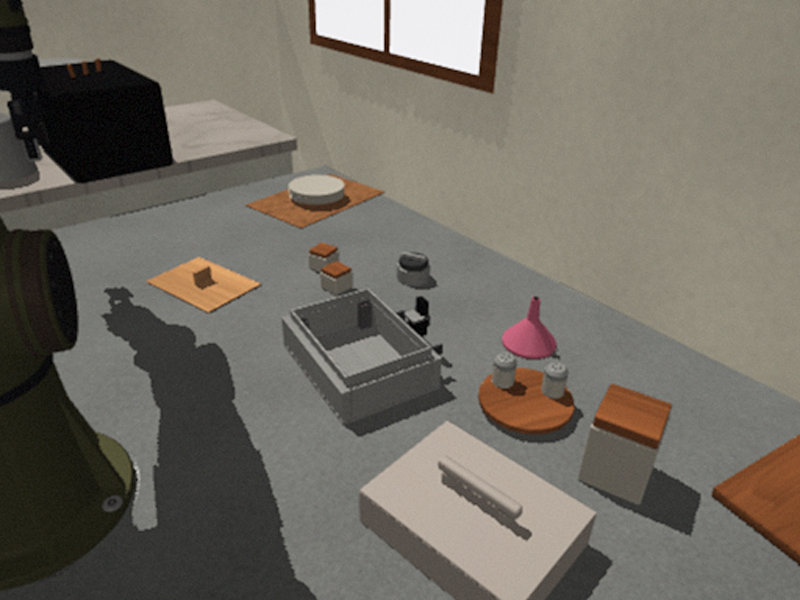

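The top view shows two jars at about (263,286) and (301,298), and two shakers on the turntable at (520,270) and (492,288). The lock is at (415,300), the divider tab at (226,388), and the lid handle at (571,389) with its tongue towards +x at (550,351). The side view agrees. I'll move over the box now for a close look.

```bash
cat > h.py <<'E'
import numpy as np, cv2, sys
from station import arm
from scipy.spatial.transform import Rotation as R
def pose():
    s=arm.state(); T=np.eye(4); T[:3,:3]=R.from_euler('xyz',s["eef_rot"]).as_matrix(); T[:3,3]=s["eef_pos"]; return T
def snap(name, cam="wrist"):
    T=pose(); f=arm.grab_frame(cam); cv2.imwrite(f"pics/{name}.png",f["frame"])
    W=T@f["T_tool_cam"] if cam=="wrist" else np.linalg.inv(f["view"])
    np.savez(f"pics/{name}.npz",W=W,k=[f["fx"],f["fy"],f["cx"],f["cy"]],fish=cam=="wrist"); return f
def load(name):
    d=np.load(f"pics/{name}.npz"); return d["W"],d["k"],bool(d["fish"])
def ray(name,u,v):
    W,k,fish=load(name); a=np.array([(u-k[2])/k[0],(v-k[3])/k[1]])
    if fish:
        r=np.hypot(*a)+1e-9; d=np.array([*(a/r*np.sin(r)),np.cos(r)])
    else: d=np.array([*a,1.])
    return W[:3,3],W[:3,:3]@d
def at_z(name,u,v,z):
    o,d=ray(name,u,v); return o+d*(z-o[2])/d[2]
def proj(name,P):
    W,k,fish=load(name); p=(np.atleast_2d(P)-W[:3,3])@W[:3,:3]
    n=np.hypot(p[:,0],p[:,1])+1e-12; r=np.arctan2(n,p[:,2]) if fish else n/p[:,2]
    return np.c_[k[2]+k[0]*r*p[:,0]/n,k[3]+k[1]*r*p[:,1]/n]
def tri(obs):  # [(name,u,v),...]
    A=np.zeros((3,3));b=np.zeros(3)
    for o in obs:
        c,d=ray(*o); d/=np.linalg.norm(d); M=np.eye(3)-np.outer(d,d); A+=M;b+=M@c
    return np.linalg.solve(A,b)
def ortho(name,x0,x1,y0,y1,z,mm=1.0,out=None):
    """map at height z: image right = -y, up = +x, mm per pixel"""
    i=cv2.imread(f"pics/{name}.png"); h=int((x1-x0)*1000/mm); w=int((y1-y0)*1000/mm)
    X,Y=np.meshgrid(x1-np.arange(h)*mm/1000,y1-np.arange(w)*mm/1000,indexing="ij")
    p=proj(name,np.c_[X.ravel(),Y.ravel(),np.full(X.size,z)]).astype(np.float32).reshape(h,w,2)
    o=cv2.remap(i,p[...,0],p[...,1],cv2.INTER_CUBIC)
    if out: cv2.imwrite(f"pics/{out}.png",o)
    return o
def go(x,y,z,yaw=None):
    """prints shift in tool axes (fractions) and turn (fraction about tool z); turn goes first"""
    T=pose(); e=R.from_matrix(T[:3,:3]).as_euler('xyz'); cur=np.arctan2(T[1,0],T[0,0]); t=cur if yaw is None else yaw
    Rt=R.from_euler('xyz',[np.pi,0,t]).as_matrix(); d=Rt.T@(np.array([x,y,z])-T[:3,3])
    fine=R.from_matrix(T[:3,:3].T@Rt).as_rotvec()
    print("pos",T[:3,3].round(4),"yaw",round(cur,4),"| turn",(fine/np.pi).round(4),"rows>=",round(abs(np.linalg.norm(fine))/np.radians(7.16),1),"| shift",(d/.3).round(4),"rows>=",round(np.linalg.norm(d)/.0417,1))
E
python3 -m handwheel '[-0.091,-0.067,-0.031,0,0,0.035,1,-0.091,-0.067,-0.031,0,0,0,1,-0.091,-0.067,-0.031,0,0,0,1,-0.091,-0.067,-0.031,0,0,0,1,-0.091,-0.067,-0.031,0,0,0,1,-0.091,-0.067,-0.031,0,0,0,1,-0.091,-0.067,-0.031,0,0,0,1,-0.091,-0.067,-0.031,0,0,0,1,-0.091,-0.067,-0.031,0,0,0,1,-0.091,-0.067,-0.031,0,0,0,1,-0.091,-0.067,-0.031,0,0,0,1,-0.091,-0.067,-0.031,0,0,0,1]' 40
python3 -m handwheel '[-0.091,-0.067,-0.031,0,0,0,1,-0.091,-0.067,-0.031,0,0,0,1,-0.091,-0.067,-0.031,0,0,0,1,0,0,0,0,0,0.035,1,0,0,0,0,0,0.035,1,0,0,0,0,0,0.035,1,0,0,0,0,0,0.035,1,0,0,0,0,0,0.035,1,0,0,0,0,0,0.035,1,0,0,0,0,0,0.035,1,0,0,0,0,0,0.035,1,0,0,0,0,0,0,1]' 40
python3 - <<'E'
from h import *
f=snap("w1"); print(f["T_tool_cam"].round(4).tolist(),f["fx"],f["cx"],f["cy"]); cv2.imwrite("pics/w1b.png",cv2.resize(f["frame"],(800,600),interpolation=cv2.INTER_CUBIC)); print(pose().round(3))
E
```

```text
clock: 2.2
eef_pos: [0.3954, 0.2033, 0.3148]
eef_rot: [3.141, 0.0, 2.684]
contact_force: [1.3, 0.5, 0.5]
finger_gap: 0.0852
finger_force: 0.0
clock: 3.2
eef_pos: [0.4418, 0.1145, 0.3421]
eef_rot: [3.141, 0.0, 1.801]
contact_force: [-0.4, 0.0, 0.3]
finger_gap: 0.0853
finger_force: 0.0
[[-0.0, -0.9604, -0.2785, 0.0701], [1.0, 0.0003, -0.0011, -0.0005], [0.0011, -0.2785, 0.9604, -0.1709], [0.0, 0.0, 0.0, 1.0]] 297.3186396354542 255.28805487036368 197.3969095190067
[[-0.233  0.972  0.     0.442]
 [ 0.972  0.233  0.     0.115]
 [-0.     0.    -1.     0.342]
 [ 0.     0.     0.     1.   ]]
```

View pics/w1b.png

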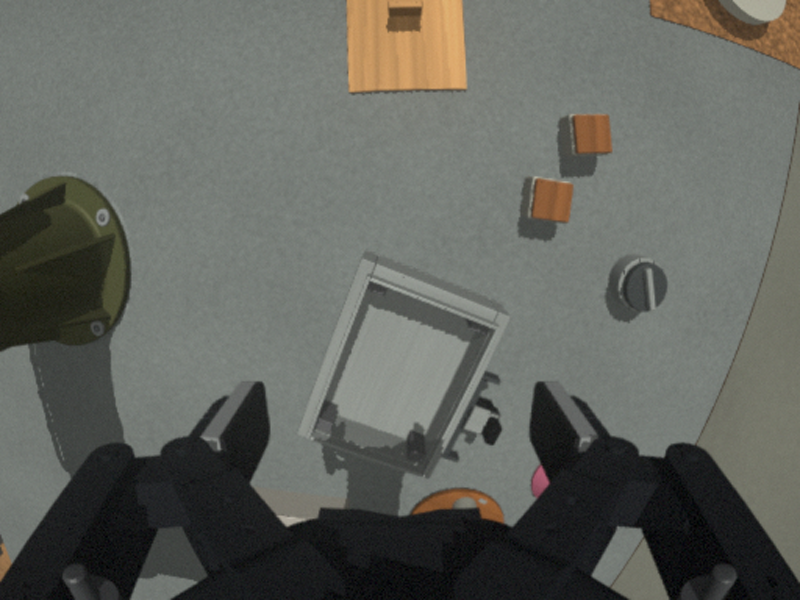

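The wrist view shows the whole box, both jars at (592,133) and (551,200) in the 800x600 picture, the divider tab at (405,8), and the lock grip at (491,430). I'll rectify it to metric maps.

Run:
```python
from h import *
a=ortho("w1",.36,.62,-.19,.13,.074,.6); b=ortho("w1",.52,.70,.18,.34,.044,.6)
c=np.zeros((600,800,3),np.uint8); c[:a.shape[0],:a.shape[1]]=a; c[:b.shape[0],533:533+b.shape[1]]=b[:, :267]
cv2.imwrite("pics/o1.png",c); print(a.shape,b.shape)
# jars: orange segmentation in b
hsv=cv2.cvtColor(b,cv2.COLOR_BGR2HSV); m=((hsv[...,0]<20)&(hsv[...,1]>110)).astype(np.uint8)*255
for k in cv2.findContours(m,cv2.RETR_EXTERNAL,cv2.CHAIN_APPROX_NONE)[0]:
    if cv2.contourArea(k)>500:
        (u,v),(w,h),ang=cv2.minAreaRect(k); print("jar",.70-v*.0006,.34-u*.0006,w*.6,h*.6,ang)
```

```text
(433, 533, 3) (299, 266, 3)
jar 0.583665982055664 0.20063798828125004 41.49302673339844 40.729348754882814 81.8698959350586
jar 0.6094234100341797 0.28285073242187503 41.543907165527344 40.8327392578125 69.775146484375
```

View pics/o1.png

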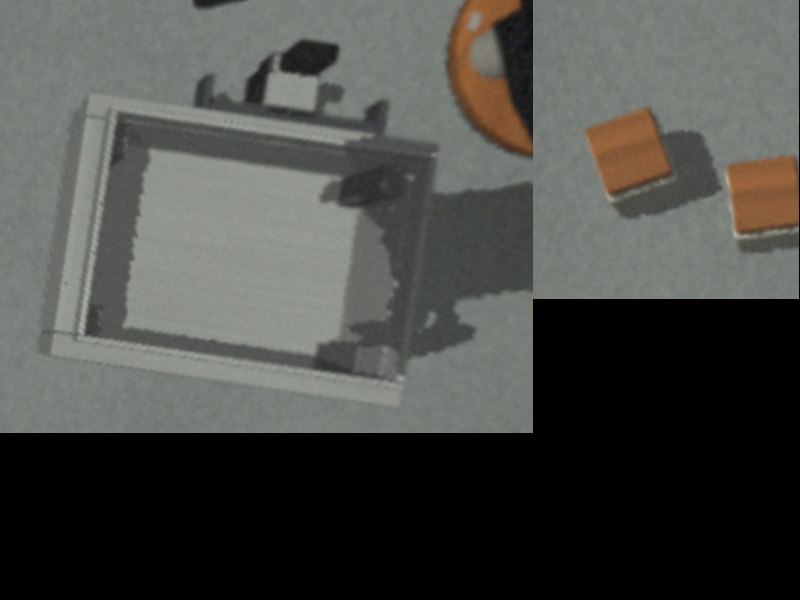

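```bash
cat >> h.py <<'E'
def rect(c,yaw,w,l,z,n=60):
    t=np.linspace(-.5,.5,n); p=np.concatenate([np.c_[t*w,0*t+s*l/2] for s in(-1,1)]+[np.c_[0*t+s*w/2,t*l] for s in(-1,1)])
    cs,sn=np.cos(yaw),np.sin(yaw); return np.c_[c[0]+cs*p[:,0]-sn*p[:,1],c[1]+sn*p[:,0]+cs*p[:,1],np.full(len(p),z)]
def fit(names,rects,x0,sig=(2.5,1.2)):
    """rects: (w,l,z); maximises the edge strength along the projected outlines over x,y,yaw"""
    from scipy.optimize import minimize
    from scipy.ndimage import map_coordinates
    x=np.array(x0,float)
    for s in sig:
        G={}
        for n in names:
            g=cv2.GaussianBlur(cv2.cvtColor(cv2.imread(f"pics/{n}.png"),cv2.COLOR_BGR2GRAY).astype(float),(0,0),s); G[n]=np.minimum(np.hypot(cv2.Sobel(g,6,1,0),cv2.Sobel(g,6,0,1)),80)
        def f(q):
            v=0
            for n in names:
                for r in rects:
                    p=proj(n,rect(q[:2]/1000,q[2]/100,*r)); v-=map_coordinates(G[n],[p[:,1],p[:,0]],order=1,mode="nearest").mean()
            return v
        q0=np.array([x[0]*1e3,x[1]*1e3,x[2]*1e2])
        best=min((minimize(f,q0+d,method="Nelder-Mead") for d in ([0,0,0],[4,0,0],[-4,0,0],[0,4,0],[0,-4,0],[0,0,4],[0,0,-4])),key=lambda r:r.fun); x=best.x/[1e3,1e3,1e2]
    return x,best.fun
E
python3 - <<'E'
from h import *
rs=[(.136,.190,.074),(.144,.198,.074),(.167,.221,.058)]
x,v=fit(["w1"],rs,[.473,-.025,-.125]); print(x,v)
for z in (.070,.078): print(z,fit(["w1"],[(.136,.19,z),(.144,.198,z)],x))
i=cv2.resize(cv2.imread("pics/w1.png"),None,fx=4,fy=4,interpolation=cv2.INTER_CUBIC)
for r in rs:
    for p in proj("w1",rect(x[:2],x[2],*r)): cv2.circle(i,tuple(np.int32(p*4+1.5)),1,(0,0,255),-1)
c,s=np.cos(x[2]),np.sin(x[2])
for j,col in((0,(255,0,0)),(.0225,(0,255,0)),(.045,(0,255,255))):
    b=np.array([.112,-.05+j]); w=x[:2]+[c*b[0]-s*b[1],s*b[0]+c*b[1]]
    for p in proj("w1",rect(w,x[2],.012,.024,.097)): cv2.circle(i,tuple(np.int32(p*4+1.5)),1,col,-1)
cv2.imwrite("pics/o2.png",i[620:1220,720:1360])
o=ortho("w1",.36,.75,.24,.45,.0,.6);
E
```

```text
[ 0.47365585 -0.02625477 -0.14937646] -158.63411732956888
0.07 (array([ 0.47405276, -0.02799262, -0.14875167]), np.float64(-109.71598064924586))
0.078 (array([ 0.47344195, -0.02602811, -0.14634662]), np.float64(-109.66205930336031))
```

View pics/o2.png

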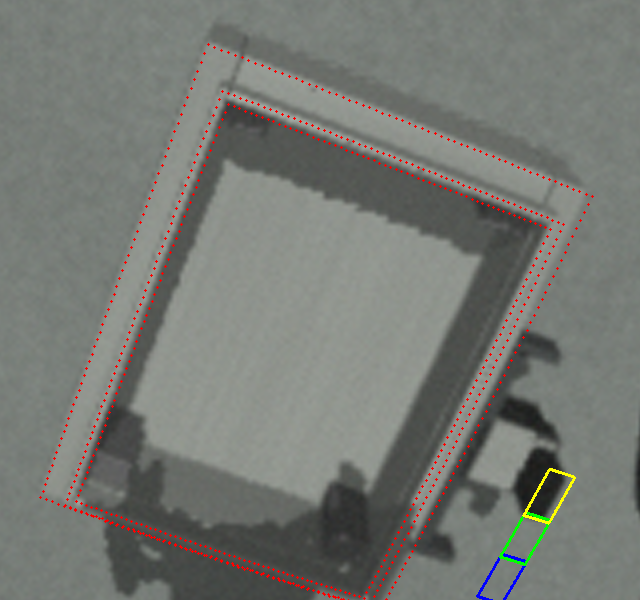

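Box outline fits: centre (0.474,-0.026), yaw -8.6°. The lock grip at (538,483) matches the fully locked position. Next I'll go above the far jar for a second view.

Run:
```python
from h import *
go(.6094,.2829,.20,1.923)
```

```text
pos [0.4418 0.1145 0.3421] yaw 1.8064 | turn [ 0.0001  0.     -0.0371] rows>= 0.9 | shift [0.334  0.7181 0.4736] rows>= 6.6
```

```bash
python3 -m handwheel '[0,0,0,0,0,-0.0371,1,0.042,0.09,0.059,0,0,0,1,0.042,0.09,0.059,0,0,0,1,0.042,0.09,0.059,0,0,0,1,0.042,0.09,0.059,0,0,0,1,0.042,0.09,0.059,0,0,0,1,0.042,0.09,0.059,0,0,0,1,0.042,0.09,0.059,0,0,0,1,0.040,0.088,0.059,0,0,0,1,0,0,0,0,0,0,1,0,0,0,0,0,0,1]'
python3 - <<'E'
from h import *
snap("w2")
for z in (.044,):
    b=ortho("w2",.52,.70,.16,.36,z,.5)
    hsv=cv2.cvtColor(b,cv2.COLOR_BGR2HSV); m=((hsv[...,0]<20)&(hsv[...,1]>110)).astype(np.uint8)*255
    for k in cv2.findContours(m,cv2.RETR_EXTERNAL,cv2.CHAIN_APPROX_NONE)[0]:
        if cv2.contourArea(k)>500:
            (u,v),(w,h),ang=cv2.minAreaRect(k); x,y=.70-v*.0005,.36-u*.0005; print("jar",x,y,w*.5,h*.5,ang)
            p=proj("w2",[x,y,z])[0]
            for o in ((.6094,.2829,.044),(.5837,.2006,.044)):
                if np.hypot(x-o[0],y-o[1])<.02: print("tri",tri([("w1",*proj("w1",o)[0]),("w2",*p)]))
go(.6094,.2829,.006,1.923)
E
```

```text
clock: 4.17
eef_pos: [0.6092, 0.2829, 0.1976]
eef_rot: [-3.137, 0.0, 1.924]
contact_force: [-0.7, -0.8, 0.0]
finger_gap: 0.0855
finger_force: 0.0
jar 0.5850850067138671 0.20240499877929685 41.01219177246094 42.63853454589844 81.8698959350586
tri [0.58504135 0.20071609 0.04017625]
jar 0.6109726257324218 0.2842627792358398 40.79557800292969 41.52178192138672 70.01689147949219
tri [0.61111629 0.28361795 0.04009088]
pos [0.6092 0.2824 0.1994] yaw 1.9233 | turn [-0.0007  0.0001  0.0001] rows>= 0.0 | shift [0.0014 0.0011 0.6447] rows>= 4.6
```

```bash
python3 -m handwheel '[0.0025,0.005,0.12,0,0,0,1,0,0,0.12,0,0,0,1,0,0,0.12,0,0,0,1,0,0,0.12,0,0,0,1,0,0,0.08,0,0,0,1,0,0,0.05,0,0,0,1,0,0,0.0347,0,0,0,1,0,0,0,0,0,0,1,0,0,0,0,0,0,-1,0,0,0,0,0,0,-1,0,0,0,0,0,0,-1,0,0,0,0,0,0,-1]' 40
python3 -m handwheel '[0,0,0,0,0,0,-1,0,0,0,0,0,0,-1,0,0,0,0,0,0,-1]' 40
python3 -m handwheel '[0,0,-0.04,0,0,0,-1,0,0,-0.1,0,0,0,-1,0,0,-0.12,0,0,0,-1,0,0,-0.12,0,0,0,-1,0,0,-0.1,0,0,0,-1,0,0,0,0,0,0,-1]' 40
python3 - <<'E'
from h import *
yb=-.149; c,s=np.cos(yb),np.sin(yb); B=np.array([.4737,-.0263])
for b in ((0,-.04),(0,.04)):
    w=B+[c*b[0]-s*b[1],s*b[0]+c*b[1]]; print(w); go(*w,.155,yb+np.pi/2)
E
```

```text
clock: 5.22
eef_pos: [0.6122, 0.2843, 0.0091]
eef_rot: [3.139, -0.0, 1.921]
contact_force: [-3.3, -2.1, 8.3]
finger_gap: 0.0406
finger_force: 39.9
clock: 5.47
eef_pos: [0.6122, 0.2843, 0.0091]
eef_rot: [3.139, -0.0, 1.921]
contact_force: [-1.3, -0.9, 5.8]
finger_gap: 0.0403
finger_force: 40.0
clock: 5.97
eef_pos: [0.6148, 0.2856, 0.16]
eef_rot: [3.13, -0.001, 1.921]
contact_force: [1.0, -0.0, -0.6]
finger_gap: 0.0399
finger_force: 41.3
[ 0.46776203 -0.0658568 ]
pos [0.6148 0.2856 0.16  ] yaw 1.9209 | turn [ 0.0036 -0.0012  0.1589] rows>= 4.0 | shift [-1.2312 -0.3109  0.0165] rows>= 9.1
[0.47963797 0.0132568 ]
pos [0.6148 0.2856 0.16  ] yaw 1.9209 | turn [ 0.0036 -0.0012  0.1589] rows>= 4.0 | shift [-0.9645 -0.3109  0.0165] rows>= 7.3
```

```bash
python3 -m handwheel '[0,0,0,0,0,0,-1,0,0,0,0,0,0,-1,0,0,0,0,0,0,-1]'
python3 - <<'E'
from h import *
f=snap("w3"); cv2.imwrite("pics/w3c.png",cv2.resize(f["frame"][150:384,100:420],None,fx=2,fy=2)); print(arm.state()["contact_force"],pose().round(3))
E
```

```text
clock: 6.22
eef_pos: [0.6097, 0.2832, 0.1494]
eef_rot: [-3.139, 0.0, 1.921]
contact_force: [-0.6, 0.1, -2.1]
finger_gap: 0.0403
finger_force: 41.3
[ 0.67922173 -0.68375811 -2.42021867] [[-0.343  0.939 -0.003  0.61 ]
 [ 0.939  0.343 -0.001  0.283]
 [-0.    -0.003 -1.     0.149]
 [ 0.     0.     0.     1.   ]]
```

View pics/w3c.png

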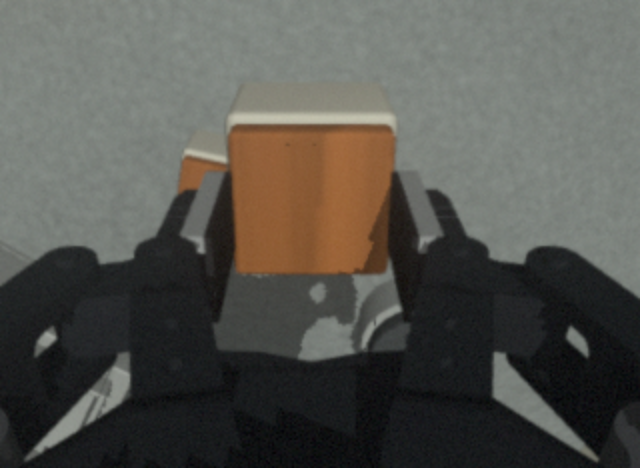

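Picture: the jar hangs upright between the pads at (310,200), gripped near its lid, with the other jar behind on the left. I'll carry it to the box.

```bash
python3 -m handwheel '[0,0,0,0,0,0.032,-1,0,0,0,0,0,0.032,-1,0,0,0,0,0,0.032,-1,0,0,0,0,0,0.032,-1,0,0,0,0,0,0.031,-1,0,0,0,0,0,0,-1]'
python3 -m handwheel '[-0.05,-0.0125,0,0,0,0,-1,-0.11,-0.028,0,0,0,0,-1,-0.12,-0.03,0,0,0,0,-1,-0.12,-0.03,0,0,0,0,-1,-0.12,-0.03,0,0,0,0,-1,-0.12,-0.03,0,0,0,0,-1,-0.12,-0.03,0,0,0,0,-1,-0.12,-0.03,0,0,0,0,-1,-0.12,-0.03,0,0,0,0,-1,-0.12,-0.03,0,0,0,0,-1,-0.1,-0.025,0,0,0,0,-1,-0.03,-0.01,0,0,0,0,-1]'
python3 -m handwheel '[0,0,0,0,0,0,-1,0,0,0,0,0,0,-1,0,0,0,0,0,0,-1]'
python3 - <<'E'
from h import *
snap("w4"); go(.4678,-.0659,.014,-.149+np.pi/2)
E
```

```text
clock: 6.77
eef_pos: [0.61, 0.2833, 0.1492]
eef_rot: [-3.139, 0.002, 1.419]
contact_force: [1.2, -0.0, -2.2]
finger_gap: 0.0403
finger_force: 41.2
clock: 7.77
eef_pos: [0.4588, -0.0761, 0.1503]
eef_rot: [-3.139, 0.002, 1.421]
contact_force: [0.2, 0.4, -1.4]
finger_gap: 0.04
finger_force: 41.3
clock: 8.02
eef_pos: [0.4618, -0.0722, 0.1508]
eef_rot: [-3.141, -0.001, 1.423]
contact_force: [0.4, 0.1, -1.9]
finger_gap: 0.0402
finger_force: 41.3
pos [ 0.4619 -0.072   0.1508] yaw 1.4233 | turn [-0.     -0.0002  0.0005] rows>= 0.0 | shift [0.0231 0.0163 0.456 ] rows>= 3.3
```

```bash
python3 -m handwheel '[0.0231,0.0163,0,0,0,0,-1,0,0,0.07,0,0,0,-1,0,0,0.09,0,0,0,-1,0,0,0.09,0,0,0,-1,0,0,0.08,0,0,0,-1,0,0,0.06,0,0,0,-1,0,0,0.03,0,0,0,-1,0,0,0.02,0,0,0,-1,0,0,0,0,0,0,-1,0,0,0.008,0,0,0,-1,0,0,0,0,0,0,-1]'
python3 -m handwheel '[0,0,0.003,0,0,0,-1,0,0,0,0,0,0,-1]'
python3 -m handwheel '[0,0,0.003,0,0,0,-1,0,0,0,0,0,0,-1]'
```

```text
clock: 8.98
eef_pos: [0.4684, -0.0668, 0.0173]
eef_rot: [3.14, -0.0, 1.422]
contact_force: [0.1, 0.0, -2.1]
finger_gap: 0.0406
finger_force: 41.2
clock: 9.15
eef_pos: [0.4681, -0.067, 0.0164]
eef_rot: [3.14, -0.0, 1.421]
contact_force: [-0.4, 0.2, -3.2]
finger_gap: 0.0404
finger_force: 41.3
clock: 9.32
eef_pos: [0.4676, -0.0669, 0.0151]
eef_rot: [3.141, -0.0, 1.421]
contact_force: [0.4, 0.4, -2.1]
finger_gap: 0.0408
finger_force: 41.3
```

```bash
for i in 1; do python3 -m handwheel '[0,0,0.004,0,0,0,-1,0,0,0,0,0,0,-1]' | grep -E 'pos|force'; python3 -m handwheel '[0,0,0.004,0,0,0,-1,0,0,0,0,0,0,-1]'| grep -E 'pos|force'; python3 -m handwheel '[0,0,0.004,0,0,0,-1,0,0,0,0,0,0,-1]'| grep -E 'pos|force';  done
```

```text
eef_pos: [0.4676, -0.067, 0.0141]
contact_force: [-1.3, -0.5, 3.7]
finger_force: 41.8
eef_pos: [0.4677, -0.067, 0.014]
contact_force: [-5.9, 1.3, 17.7]
finger_force: 43.3
eef_pos: [0.4677, -0.067, 0.0139]
contact_force: [-11.0, 2.1, 30.7]
finger_force: 44.7
```

```bash
python3 -m handwheel '[0,0,-0.008,0,0,0,-1,0,0,0,0,0,0,0.5,0,0,0,0,0,0,0.5,0,0,0,0,0,0,0.5,0,0,-0.04,0,0,0,0.5,0,0,-0.1,0,0,0,0.5,0,0,-0.13,0,0,0,0.5,0,0,-0.13,0,0,0,1,0,0,-0.1,0,0,0,1,0,0,-0.04,0,0,0,1,0,0,0,0,0,0,1,0,0,0,0,0,0,1]'
python3 - <<'E'
from h import *
snap("w5"); go(.5845,.2012,.17,1.712)
E
```

```text
clock: 10.82
eef_pos: [0.4678, -0.0669, 0.1756]
eef_rot: [3.141, -0.0, 1.421]
contact_force: [0.6, 0.2, 0.1]
finger_gap: 0.0855
finger_force: 0.0
pos [ 0.4668 -0.0668  0.1745] yaw 1.4213 | turn [-0.0004 -0.0001 -0.0925] rows>= 2.3 | shift [0.8291 0.5141 0.0149] rows>= 7.0
```

```bash
python3 -m handwheel '[0,0,0,0,0,-0.031,1,0,0,0,0,0,-0.031,1,0,0,0,0,0,-0.0305,1,0.1036,0.0643,0,0,0,0,1,0.1036,0.0643,0,0,0,0,1,0.1036,0.0643,0,0,0,0,1,0.1036,0.0643,0,0,0,0,1,0.1036,0.0643,0,0,0,0,1,0.1036,0.0643,0,0,0,0,1,0.1036,0.0643,0,0,0,0,1,0.1036,0.0643,0,0,0,0,1,0,0,0,0,0,0,1]'
python3 -m handwheel '[0,0,0,0,0,0,1,0,0,0,0,0,0,1]'
python3 - <<'E'
from h import *
snap("w6")
b=ortho("w6",.52,.70,.12,.32,.044,.5)
hsv=cv2.cvtColor(b,cv2.COLOR_BGR2HSV); m=((hsv[...,0]<20)&(hsv[...,1]>110)).astype(np.uint8)*255
for k in cv2.findContours(m,cv2.RETR_EXTERNAL,cv2.CHAIN_APPROX_NONE)[0]:
    if cv2.contourArea(k)>500:
        (u,v),(w,h),ang=cv2.minAreaRect(k); print("jar",.70-v*.0005,.32-u*.0005,w*.5,h*.5,ang)
go(.585,.2018,.009,1.712)
# jar in box, from w5
b=ortho("w5",.36,.58,-.17,.10,.049,.5)
hsv=cv2.cvtColor(b,cv2.COLOR_BGR2HSV); m=((hsv[...,0]<20)&(hsv[...,1]>110)).astype(np.uint8)*255
for k in cv2.findContours(m,cv2.RETR_EXTERNAL,cv2.CHAIN_APPROX_NONE)[0]:
    if cv2.contourArea(k)>500:
        (u,v),(w,h),ang=cv2.minAreaRect(k); print("boxjar",.58-v*.0005,.10-u*.0005,w*.5,h*.5,ang)
E
```

```text
clock: 11.87
eef_pos: [0.5859, 0.2064, 0.1722]
eef_rot: [-3.139, -0.002, 1.717]
contact_force: [0.1, -0.1, -0.1]
finger_gap: 0.0857
finger_force: 0.0
clock: 12.03
eef_pos: [0.5837, 0.2004, 0.1734]
eef_rot: [-3.138, 0.001, 1.712]
contact_force: [-0.5, -0.0, 0.7]
finger_gap: 0.0856
finger_force: 0.0
jar 0.5851095352172851 0.20169676208496096 40.84922409057617 41.5247917175293 82.23483276367188
pos [0.5839 0.1999 0.174 ] yaw 1.7113 | turn [-0.001   0.0003 -0.0002] rows>= 0.0 | shift [0.0058 0.0046 0.55  ] rows>= 4.0
boxjar 0.46753900909423823 -0.06662138366699219 41.51161193847656 40.86537170410156 8.746162414550781
```

```bash
python3 -m handwheel '[0.0058,0.0046,0.1,0,0,0,1,0,0,0.12,0,0,0,1,0,0,0.12,0,0,0,1,0,0,0.1,0,0,0,1,0,0,0.07,0,0,0,1,0,0,0.04,0,0,0,1,0,0,0,0,0,0,1,0,0,0,0,0,0,-1,0,0,0,0,0,0,-1,0,0,0,0,0,0,-1,0,0,0,0,0,0,-1,0,0,0,0,0,0,-1]' 40
python3 -m handwheel '[0,0,0,0,0,0,-1,0,0,-0.05,0,0,0,-1,0,0,-0.1,0,0,0,-1,0,0,-0.12,0,0,0,-1,0,0,-0.12,0,0,0,-1,0,0,-0.08,0,0,0,-1,0,0,0,0,0,0,-1,0,0,0,0,0,0,-1]' 40
python3 - <<'E'
from h import *
go(.4797,.0133,.155,-.149+np.pi/2)
E
```

```text
clock: 13.08
eef_pos: [0.5875, 0.2033, 0.0128]
eef_rot: [3.139, -0.0, 1.712]
contact_force: [-2.8, -1.1, 7.4]
finger_gap: 0.0383
finger_force: 39.2
clock: 13.75
eef_pos: [0.5878, 0.2036, 0.154]
eef_rot: [3.137, -0.001, 1.712]
contact_force: [-0.1, -0.5, -3.5]
finger_gap: 0.0379
finger_force: 40.5
pos [0.5878 0.2036 0.154 ] yaw 1.712 | turn [ 0.0014 -0.0005  0.0924] rows>= 2.3 | shift [-0.6807 -0.2624 -0.0033] rows>= 5.2
```

```bash
python3 -m handwheel '[0,0,0,0,0,0.031,-1,0,0,0,0,0,0.031,-1,0,0,0,0,0,0.0304,-1,-0.05,-0.018,0,0,0,0,-1,-0.11,-0.042,0,0,0,0,-1,-0.12,-0.046,0,0,0,0,-1,-0.12,-0.046,0,0,0,0,-1,-0.12,-0.046,0,0,0,0,-1,-0.1,-0.04,0,0,0,0,-1,-0.06,-0.024,0,0,0,0,-1,0,0,0,0,0,0,-1,0,0,0,0,0,0,-1]'
python3 -m handwheel '[0,0,0,0,0,0,-1,0,0,0,0,0,0,-1]'
python3 - <<'E'
from h import *
go(.4797,.0133,.02,-.149+np.pi/2)
E
```

```text
clock: 14.75
eef_pos: [0.4768, 0.0122, 0.1504]
eef_rot: [-3.14, 0.0, 1.42]
contact_force: [-0.5, 0.2, -2.2]
finger_gap: 0.038
finger_force: 40.6
clock: 14.92
eef_pos: [0.4784, 0.0136, 0.151]
eef_rot: [-3.141, -0.0, 1.423]
contact_force: [0.5, -0.6, -2.4]
finger_gap: 0.038
finger_force: 40.6
pos [0.4784 0.0136 0.151 ] yaw 1.4225 | turn [-0.0002 -0.0001  0.0002] rows>= 0.0 | shift [-4.000e-04  4.300e-03  4.368e-01] rows>= 3.1
```

```bash
python3 -m handwheel '[0,0.004,0.07,0,0,0,-1,0,0,0.1,0,0,0,-1,0,0,0.1,0,0,0,-1,0,0,0.09,0,0,0,-1,0,0,0.05,0,0,0,-1,0,0,0.027,0,0,0,-1,0,0,0,0,0,0,-1,0,0,0,0,0,0,-1]'
python3 -m handwheel '[0,0,0.004,0,0,0,-1,0,0,0,0,0,0,-1]' | grep -E 'pos|force'; python3 -m handwheel '[0,0,0.004,0,0,0,-1,0,0,0,0,0,0,-1]'| grep -E 'pos|force'
```

```text
clock: 15.58
eef_pos: [0.4798, 0.0133, 0.0203]
eef_rot: [-3.141, 0.0, 1.423]
contact_force: [0.2, 0.9, -1.9]
finger_gap: 0.0385
finger_force: 54.9
eef_pos: [0.4805, 0.013, 0.0199]
contact_force: [-0.1, -0.5, -1.8]
finger_force: 54.6
eef_pos: [0.4799, 0.0127, 0.0184]
contact_force: [0.1, 0.3, -2.5]
finger_force: 54.6
```

```bash
python3 -m handwheel '[0,0,0.003,0,0,0,-1,0,0,0,0,0,0,-1]' | grep -E 'pos|force'; python3 -m handwheel '[0,0,0.003,0,0,0,-1,0,0,0,0,0,0,-1]'| grep -E 'pos|force'
```

```text
eef_pos: [0.4801, 0.0128, 0.0178]
contact_force: [-0.8, 0.3, 4.3]
finger_force: 58.5
eef_pos: [0.4803, 0.0128, 0.0175]
contact_force: [-2.7, -0.9, 12.2]
finger_force: 62.1
```

```bash
python3 -m handwheel '[0,0,-0.006,0,0,0,-1,0,0,0,0,0,0,0.5,0,0,0,0,0,0,0.5,0,0,0,0,0,0,0.5,0,0,-0.04,0,0,0,0.5,0,0,-0.1,0,0,0,0.5,0,0,-0.13,0,0,0,0.5,0,0,-0.13,0,0,0,1,0,0,-0.1,0,0,0,1,0,0,-0.1,0,0,0,1,0,0,-0.04,0,0,0,1,0,0,0,0,0,0,1]'
python3 - <<'E'
from h import *
snap("w7")
b=ortho("w7",.36,.58,-.17,.10,.049,.5)
hsv=cv2.cvtColor(b,cv2.COLOR_BGR2HSV); m=((hsv[...,0]<20)&(hsv[...,1]>110)).astype(np.uint8)*255
for k in cv2.findContours(m,cv2.RETR_EXTERNAL,cv2.CHAIN_APPROX_NONE)[0]:
    if cv2.contourArea(k)>500:
        (u,v),(w,h),ang=cv2.minAreaRect(k); print("boxjar",.58-v*.0005,.10-u*.0005,w*.5,h*.5,ang)
print(fit(["w1","w5","w7"],[(.136,.190,.074),(.144,.198,.074),(.167,.221,.058)],[.4737,-.0263,-.149]))
for n in("w5","w7"): print(fit([n],[(.136,.190,.074),(.144,.198,.074),(.167,.221,.058)],[.4737,-.0263,-.149]))
go(.389,.366,.22,.236)
E
```

```text
clock: 17.25
eef_pos: [0.4818, 0.0127, 0.2135]
eef_rot: [3.136, -0.001, 1.422]
contact_force: [-0.1, -0.9, 0.1]
finger_gap: 0.0852
finger_force: 0.0
boxjar 0.46759392547607415 -0.06576445007324219 42.53799819946289 40.713314056396484 8.746162414550781
boxjar 0.48009429931640624 0.011198989868164061 41.38167953491211 40.9053955078125 8.426968574523926
(array([ 0.47362228, -0.02425526, -0.14920876]), np.float64(-473.0260580976419))
(array([ 0.47341058, -0.02387481, -0.14927899]), np.float64(-166.80399496896493))
(array([ 0.4736287 , -0.024627  , -0.15060084]), np.float64(-153.28373434785098))
pos [0.4806 0.0127 0.2113] yaw 1.4215 | turn [ 0.0008 -0.0007  0.3774] rows>= 9.5 | shift [-0.0216 -1.2164 -0.029 ] rows>= 8.8
```

```bash
python3 -m handwheel '[0,0,0,0,0,0.0377,1,0,0,0,0,0,0.0377,1,0,0,0,0,0,0.0377,1,0,0,0,0,0,0.0377,1,0,0,0,0,0,0.0377,1,0,0,0,0,0,0.0377,1,0,0,0,0,0,0.0377,1,0,0,0,0,0,0.0377,1,0,0,0,0,0,0.0377,1,0,0,0,0,0,0.0377,1]' | grep pos
python3 -m handwheel '[0,-0.12,0,0,0,0,1,-0.002,-0.12,0,0,0,0,1,-0.002,-0.12,0,0,0,0,1,-0.002,-0.12,0,0,0,0,1,-0.002,-0.12,0,0,0,0,1,-0.002,-0.12,0,0,0,0,1,-0.002,-0.12,0,0,0,0,1,-0.002,-0.12,0,0,0,0,1,-0.002,-0.12,0,0,0,0,1,-0.002,-0.12,0,0,0,0,1,0,0,0,0,0,0,1,0,0,0,0,0,0,1]'
python3 - <<'E'
from h import *
f=snap("w8"); cv2.imwrite("pics/w8b.png",cv2.resize(f["frame"],(768,576)))
E
```

```text
eef_pos: [0.4782, 0.0126, 0.2079]
clock: 19.13
eef_pos: [0.4139, 0.2305, 0.2243]
eef_rot: [-3.022, 0.001, 0.419]
contact_force: [1.0, -0.4, 0.6]
finger_gap: 0.0854
finger_force: 0.0
```

View pics/w8b.png

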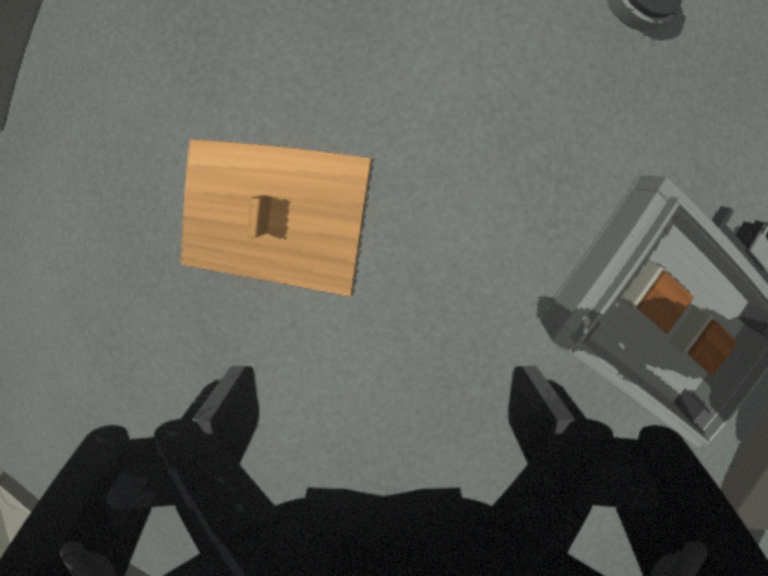

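The view shows the plate with its tab at (265,217) and both jars upright in the box. The arm was still settling, so I'll re-measure.

```bash
python3 -m handwheel '[0,0,0,0,0,0,1,0,0,0,0,0,0,1,0,0,0,0,0,0,1]'
python3 - <<'E'
from h import *
snap("w9"); x,v=fit(["w9"],[(.128,.182,.004)],[.389,.367,.24],(4,2,1.2)); print(x,v)
x2,v=fit(["w9"],[(.128,.182,.004)],[.395,.36,.2],(4,2,1.2)); print(x2,v)
go(x[0],x[1],.2,x[2])
E
```

```text
clock: 19.43
eef_pos: [0.414, 0.2294, 0.2238]
eef_rot: [-3.022, 0.002, 0.417]
contact_force: [0.7, 0.2, -0.5]
finger_gap: 0.0856
finger_force: 0.0
[0.38787597 0.36842315 0.26289832] -69.73663005406623
[0.38787598 0.3684231  0.26289784] -69.73663067258184
pos [0.414  0.2294 0.2238] yaw 0.4165 | turn [-0.0379  0.0034  0.0488] rows>= 1.6 | shift [ 0.0363 -0.47    0.0794] rows>= 3.4
```

```bash
python3 -m handwheel '[0,0,0,-0.019,0.0017,0.0244,1,0,0,0,-0.019,0.0017,0.0244,1,0.007,-0.094,0.016,0,0,0,1,0.007,-0.094,0.016,0,0,0,1,0.007,-0.094,0.016,0,0,0,1,0.007,-0.094,0.016,0,0,0,1,0.007,-0.094,0.016,0,0,0,1,0,0,0,0,0,0,1,0,0,0,0,0,0,1]'
python3 - <<'E'
from h import *
snap("w10"); print(arm.state()["joint_pos"]); x,v=fit(["w10"],[(.128,.182,.004)],[.3879,.3684,.263],(2,1.2)); print(x,v)
go(x[0],x[1],.06,x[2]); print(fit(["w9","w10"],[(.128,.182,.004)],[.3879,.3684,.263],(2,1.2)))
for n in ("w9","w10"):
  for z in (.034,): print(proj(n,rect(x[:2],x[2],.036,.01,z,2)).round(0).tolist())
f=cv2.imread("pics/w10.png"); p=proj("w10",[x[0],x[1],.034])[0]; u,v=np.int32(p)
f=f[max(0,v-60):v+60,max(u-80,0):u+80]; f=cv2.resize(f,None,fx=4,fy=4)
for q in proj("w10",rect(x[:2],x[2],.036,.01,.034,20)): cv2.circle(f,tuple(np.int32((q-[max(u-80,0),max(v-60,0)])*4+1.5)),1,(0,0,255),-1)
cv2.imwrite("pics/o3.png",f)
E
```

```text
clock: 20.23
eef_pos: [0.418, 0.2456, 0.2112]
eef_rot: [-3.024, 0.004, 0.445]
contact_force: [-0.1, 0.2, 0.3]
finger_gap: 0.0854
finger_force: 0.0
[ 0.4431994   0.09462712 -0.30426622  1.17591169  0.11739121  3.14060669]
[0.38783067 0.3684675  0.26354171] -68.76361596993591
pos [0.4182 0.2452 0.2113] yaw 0.4442 | turn [-0.0372  0.0046  0.0574] rows>= 1.7 | shift [ 0.0093 -0.4232  0.5044] rows>= 4.7
(array([0.38782988, 0.36844935, 0.26338446]), np.float64(-138.493781716149))
[[169.0, 158.0], [172.0, 131.0], [162.0, 157.0], [165.0, 130.0], [169.0, 158.0], [162.0, 157.0], [172.0, 131.0], [165.0, 130.0]]
[[175.0, 165.0], [179.0, 137.0], [168.0, 164.0], [171.0, 136.0], [175.0, 165.0], [168.0, 164.0], [179.0, 137.0], [171.0, 136.0]]
```

View pics/o3.png

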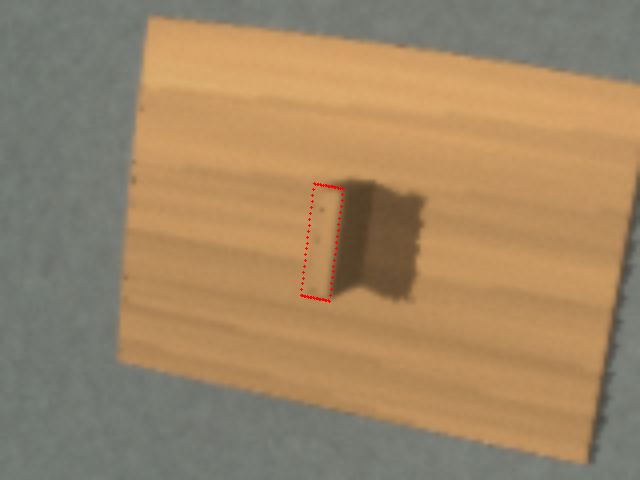

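The predicted tab top (red box at 323,242) matches the picture. The plate is at (0.3878,0.3684) with yaw 0.263. Joint 6 is at its limit, so I'll turn half round the other way.

```bash
python3 -m handwheel '[0,0,0,0,0,-0.0385,1,0,0,0,0,0,-0.0385,1,0,0,0,0,0,-0.0385,1,0,0,0,0,0,-0.0385,1,0,0,0,0,0,-0.0385,1,0,0,0,0,0,-0.0385,1,0,0,0,0,0,-0.0385,1,0,0,0,0,0,-0.0385,1,0,0,0,0,0,-0.0385,1,0,0,0,0,0,-0.0385,1,0,0,0,0,0,-0.0385,1,0,0,0,0,0,-0.0385,1]' | grep rot
python3 -m handwheel '[0,0,0,0,0,-0.0385,1,0,0,0,0,0,-0.0385,1,0,0,0,0,0,-0.0385,1,0,0,0,0,0,-0.0385,1,0,0,0,0,0,-0.0385,1,0,0,0,0,0,-0.0385,1,0,0,0,0,0,-0.0385,1,0,0,0,0,0,-0.0385,1,0,0,0,0,0,-0.0385,1,0,0,0,0,0,-0.0385,1,0,0,0,0,0,-0.0385,1,0,0,0,0,0,-0.0385,1]' | grep rot
python3 - <<'E'
from h import *
go(.3878,.3684,.15,.2634-np.pi)
E
```

```text
eef_rot: [-3.125, -0.116, 1.899]
eef_rot: [3.028, -0.03, -2.931]
pos [0.4187 0.2444 0.2117] yaw -2.9305 | turn [ 0.0364 -0.0086 -0.0172] rows>= 1.0 | shift [-0.0083  0.4259  0.2055] rows>= 3.4
```

```bash
python3 -m handwheel '[0,0,0,0.0364,-0.0086,-0.0172,1,-0.002,0.085,0.041,0,0,0,0,-0.002,0.085,0.041,0,0,0,0,-0.002,0.085,0.041,0,0,0,0,-0.002,0.085,0.041,0,0,0,0,0,0.085,0.041,0,0,0,0,0,0,0,0,0,0,0,0,0,0,0,0,0,0,0,0,0,0,0,0,0]'
python3 - <<'E'
from h import *
snap("w11"); print(fit(["w11"],[(.128,.182,.004)],[.3879,.3684,.263],(2,1.2)));go(.3878,.3684,.010,.2634-np.pi)
E
```

```text
clock: 23.03
eef_pos: [0.3885, 0.3683, 0.1507]
eef_rot: [3.138, -0.002, -2.885]
contact_force: [-0.3, 0.1, 0.5]
finger_gap: 0.0426
finger_force: 0.0
(array([0.3876335 , 0.36892444, 0.26399442]), np.float64(-65.90577236594238))
pos [0.3889 0.3682 0.151 ] yaw -2.8862 | turn [ 0.0012 -0.0005 -0.0026] rows>= 0.1 | shift [0.0032 0.0017 0.47  ] rows>= 3.4
```

```bash
python3 -m handwheel '[0.0032,0.0005,0.08,0.0012,-0.0005,-0.0026,0,0,0,0.1,0,0,0,0,0,0,0.1,0,0,0,0,0,0,0.09,0,0,0,0,0,0,0.06,0,0,0,0,0,0,0.04,0,0,0,0,0,0,0,0,0,0,0,0,0,0,0,0,0,-1,0,0,0,0,0,0,-1,0,0,0,0,0,0,-1,0,0,0,0,0,0,-1,0,0,0,0,0,0,-1]' 50
python3 -m handwheel '[0,0,0,0,0,0,-1,0,0,-0.03,0,0,0,-1,0,0,-0.07,0,0,0,-1,0,0,-0.1,0,0,0,-1,0,0,-0.1,0,0,0,-1,0,0,-0.1,0,0,0,-1,0,0,-0.1,0,0,0,-1,0,0,-0.05,0,0,0,-1,0,0,0,0,0,0,-1,0,0,0,0,0,0,-1]' 50
python3 - <<'E'
from h import *
go(.4736,-.0244,.18,-.149-np.pi)
E
```

```text
clock: 24.08
eef_pos: [0.3879, 0.3693, 0.0104]
eef_rot: [3.141, 0.001, -2.877]
contact_force: [-0.8, 0.0, -0.0]
finger_gap: 0.0
finger_force: 0.0
clock: 24.92
eef_pos: [0.388, 0.3694, 0.1759]
eef_rot: [3.14, 0.002, -2.877]
contact_force: [-0.9, 0.3, -1.1]
finger_gap: -0.0
finger_force: 0.0
pos [0.388  0.3694 0.1759] yaw -2.8772 | turn [0.0006 0.0005 0.1316] rows>= 3.3 | shift [-0.4772 -1.2557 -0.0137] rows>= 9.7
```

Run:
```python
from h import *
f=snap("w12"); i=f["frame"]; cv2.imwrite("pics/w12b.png",cv2.resize(i,(768,576)))
```

```text
(no output)
```

View pics/w12b.png

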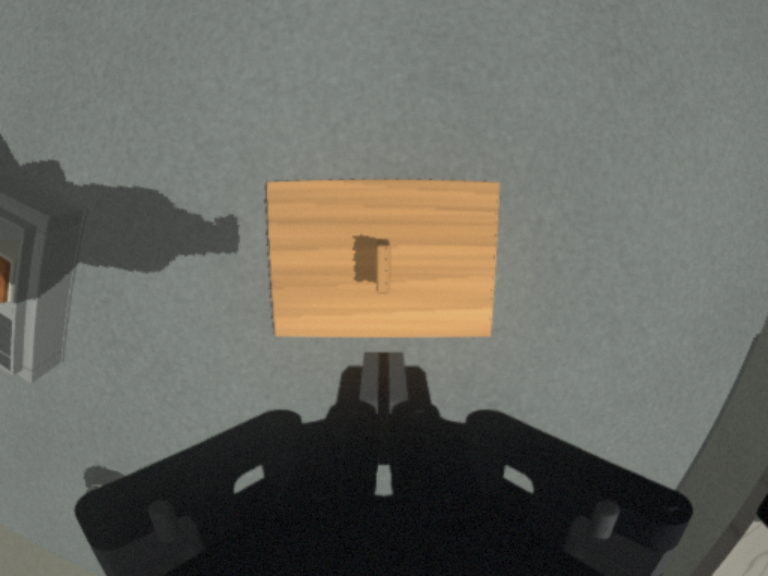

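The plate is still on the counter with its tab at (383,265) and the shut fingertips at (385,352). The fingers passed above the tab, so the tips sit shorter than the reported TCP. I'll find the true tip height by touching the plate beside the tab with the shut fingers.

```bash
python3 -m handwheel '[0,0.1,0,0,0,0,-1,0,0,0.1,0,0,0,-1,0,0,0.12,0,0,0,-1,0,0,0.12,0,0,0,-1,0,0,0.12,0,0,0,-1,0,0,0.06,0,0,0,-1,0,0,0.03,0,0,0,-1,0,0,0,0,0,0,-1]' | grep -E "pos|contact"
python3 -m handwheel '[0,0,0.01,0,0,0,-1,0,0,0,0,0,0,-1]' | grep -E "pos|contact"
python3 -m handwheel '[0,0,0.01,0,0,0,-1,0,0,0,0,0,0,-1]' | grep -E "pos|contact"
python3 -m handwheel '[0,0,0.01,0,0,0,-1,0,0,0,0,0,0,-1]' | grep -E "pos|contact"
```

```text
eef_pos: [0.3772, 0.3954, 0.0062]
contact_force: [-0.1, 0.5, 0.3]
eef_pos: [0.3801, 0.3984, 0.0072]
contact_force: [-0.2, 0.3, -0.2]
eef_pos: [0.3802, 0.3985, 0.0044]
contact_force: [0.3, -0.2, 0.1]
eef_pos: [0.3797, 0.3979, 0.0007]
contact_force: [0.1, -0.5, -0.3]
```

```bash
python3 -m handwheel '[0,0,0.008,0,0,0,-1,0,0,0,0,0,0,-1]' | grep -E "pos|contact"
python3 -m handwheel '[0,0,0.008,0,0,0,-1,0,0,0,0,0,0,-1]' | grep -E "pos|contact"
```

```text
eef_pos: [0.3793, 0.3976, -0.0022]
contact_force: [-0.0, -0.1, -0.8]
eef_pos: [0.3793, 0.3976, -0.0047]
contact_force: [-0.4, 0.6, -0.9]
```

```bash
python3 -m handwheel '[0,0,0.01,0,0,0,-1,0,0,0,0,0,0,-1]' | grep -E "pos|contact"
python3 -m handwheel '[0,0,0.01,0,0,0,-1,0,0,0,0,0,0,-1]' | grep -E "pos|contact"
```

```text
eef_pos: [0.3793, 0.3975, -0.0078]
contact_force: [-0.2, 0.3, -0.3]
eef_pos: [0.3792, 0.3975, -0.0109]
contact_force: [-0.7, 0.0, -0.6]
```

```bash
python3 -m handwheel '[0,0,0.01,0,0,0,-1,0,0,0,0,0,0,-1]' | grep -E "pos|contact"
python3 -m handwheel '[0,0,0.01,0,0,0,-1,0,0,0,0,0,0,-1]' | grep -E "pos|contact"
```

```text
eef_pos: [0.3792, 0.3976, -0.0138]
contact_force: [-0.6, 0.7, -0.6]
eef_pos: [0.3793, 0.3976, -0.0168]
contact_force: [0.0, -0.8, -0.6]
```

```bash
python3 -m handwheel '[0,0,0.01,0,0,0,-1,0,0,0,0,0,0,-1]' | grep -E "pos|contact"
python3 -m handwheel '[0,0,0.007,0,0,0,-1,0,0,0,0,0,0,-1]' | grep -E "pos|contact"
```

```text
eef_pos: [0.3793, 0.3976, -0.0198]
contact_force: [-0.4, 0.8, 0.2]
eef_pos: [0.3793, 0.3976, -0.0218]
contact_force: [-0.5, 0.2, -0.6]
```

```bash
python3 -m handwheel '[0,0,0.007,0,0,0,-1,0,0,0,0,0,0,-1]' | grep -E "pos|contact"
python3 -m handwheel '[0,0,0.007,0,0,0,-1,0,0,0,0,0,0,-1]' | grep -E "pos|contact"
```

```text
eef_pos: [0.3794, 0.3977, -0.0238]
contact_force: [0.5, 0.2, 0.8]
eef_pos: [0.3796, 0.3979, -0.0247]
contact_force: [-2.1, -3.2, 9.5]
```

The shut tips touch the plate (4 mm) at TCP z = -0.0245, so they sit about 28 mm short of the reported TCP. I'll regrasp the tab with this correction.

```bash
python3 -m handwheel '[0,0,-0.05,0,0,0,-1,0,0,-0.1,0,0,0,-1,0,0,-0.1,0,0,0,0,0,-0.05,0,0,0,0,0,0,-0.052,0,0,0,0,0,0,0,0,0,0,0,0,0,0,0,0,0,0,0,0,0,0.06,0,0,0,0,0,0,0.08,0,0,0,0,0,0,0.06,0,0,0,0,0,0,0.025,0,0,0,0,0,0,0,0,0,0,0,0,0,0,0,0,0,0]' 50
python3 -m handwheel '[0,0,0.006,0,0,0,0,0,0,0,0,0,0,-1,0,0,0,0,0,0,-1,0,0,0,0,0,0,-1,0,0,0,0,0,0,-1,0,0,0,0,0,0,-1]' 50
```

```text
clock: 28.3
eef_pos: [0.3814, 0.3997, -0.0248]
eef_rot: [3.139, 0.004, -2.877]
contact_force: [-1.4, -2.1, 20.2]
finger_gap: 0.0001
finger_force: 9.4invalid input
```

```bash
python3 -m handwheel '[0,0,-0.05,0,0,0,-1,0,0,-0.1,0,0,0,-1,0,0,-0.1,0,0,0,0,0,-0.05,0,0,0,0,0,0,-0.052,0,0,0,0,0,0,0,0,0,0,0,0,0,0,0,0,0,0,0,0]' 50
python3 - <<'E'
from h import *
go(.3878,.3684,-.019,.2634-np.pi)
E
```

```text
pos [ 0.3814  0.3997 -0.0248] yaw -2.8774 | turn [0.0008 0.0012 0.0002] rows>= 0.0 | shift [ 0.0065 -0.1062 -0.0192] rows>= 0.8invalid input
```

```bash
python3 -m handwheel '[0,0,-0.05,0,0,0,-1, 0,0,-0.1,0,0,0,-1, 0,0,-0.1,0,0,0,0, 0.003,-0.053,0,0,0,0,0, 0.003,-0.053,0,0,0,0,0, 0,0,0,0,0,0,0, 0,0,0,0,0,0,0]' 50
python3 - <<'E'
from h import *
go(.3878,.3684,-.019,.2634-np.pi)
E
```

```text
clock: 28.88
eef_pos: [0.386, 0.366, 0.0474]
eef_rot: [3.141, -0.001, -2.879]
contact_force: [1.0, -0.2, -0.3]
finger_gap: 0.0425
finger_force: 0.0
pos [0.386  0.366  0.0474] yaw -2.8786 | turn [ 0.0001 -0.0002 -0.0001] rows>= 0.0 | shift [-0.0078  0.0062  0.2213] rows>= 1.6
```

```bash
python3 -m handwheel '[-0.004,0.003,0.05,0,0,0,0, 0,0,0.08,0,0,0,0, 0,0,0.06,0,0,0,0, 0,0,0.03,0,0,0,0, 0,0,0,0,0,0,0, 0,0,0,0,0,0,-1, 0,0,0,0,0,0,-1, 0,0,0,0,0,0,-1, 0,0,0,0,0,0,-1, 0,0,0,0,0,0,-1]' 50
python3 -m handwheel '[0,0,-0.03,0,0,0,-1, 0,0,-0.08,0,0,0,-1, 0,0,-0.1,0,0,0,-1, 0,0,-0.1,0,0,0,-1, 0,0,-0.1,0,0,0,-1, 0,0,-0.1,0,0,0,-1, 0,0,-0.05,0,0,0,-1, 0,0,0,0,0,0,-1, 0,0,0,0,0,0,-1, 0,0,0,0,0,0,-1]' 50
python3 - <<'E'
from h import *
snap("w13"); print(fit(["w13"],[(.128,.182,.16)],[.3878,.3684,.263],(3,1.2))); go(.4736,-.0244,.15,-.149-np.pi)
E
```

```text
clock: 29.72
eef_pos: [0.3878, 0.3687, -0.0173]
eef_rot: [3.14, 0.002, -2.877]
contact_force: [-0.4, -0.0, 5.8]
finger_gap: 0.0088
finger_force: 49.9
clock: 30.55
eef_pos: [0.3863, 0.3671, 0.1486]
eef_rot: [-3.141, -0.002, -2.877]
contact_force: [0.0, 0.5, -1.4]
finger_gap: 0.0087
finger_force: 49.1
(array([0.38909002, 0.36196637, 0.2672617 ]), np.float64(-42.94422893456748))
pos [0.3861 0.3669 0.1481] yaw -2.8773 | turn [-0.0005 -0.0008  0.1315] rows>= 3.3 | shift [-0.4821 -1.2464 -0.0065] rows>= 9.6
```

```bash
python3 -m handwheel '[0,0,0,0,0,0.033,-1, 0,0,0,0,0,0.033,-1, 0,0,0,0,0,0.033,-1, 0,0,0,0,0,0.0325,-1, -0.02,-0.05,0,0,0,0,-1, -0.04,-0.1,0,0,0,0,-1, -0.046,-0.12,0,0,0,0,-1, -0.046,-0.12,0,0,0,0,-1, -0.046,-0.12,0,0,0,0,-1, -0.046,-0.12,0,0,0,0,-1, -0.046,-0.12,0,0,0,0,-1, -0.046,-0.12,0,0,0,0,-1]' | grep pos
python3 -m handwheel '[-0.046,-0.12,0,0,0,0,-1, -0.046,-0.12,0,0,0,0,-1, -0.038,-0.1,0,0,0,0,-1, -0.016,-0.056,0,0,0,0,-1, 0,0,0,0,0,0,-1, 0,0,0,0,0,0,-1, 0,0,0,0,0,0,-1, 0,0,0,0,0,0,-1]'
python3 - <<'E'
from h import *
snap("w14"); go(.4736,-.0244,.065,-.149-np.pi)
E
```

```text
eef_pos: [0.4468, 0.0927, 0.148]
clock: 32.27
eef_pos: [0.473, -0.0283, 0.1488]
eef_rot: [3.141, -0.002, 2.994]
contact_force: [-0.2, -0.1, -0.2]
finger_gap: 0.0088
finger_force: 49.1
pos [ 0.4732 -0.0282  0.1491] yaw 2.9944 | turn [ 0.0001 -0.0005  0.0006] rows>= 0.0 | shift [0.0006 0.0127 0.2802] rows>= 2.0
```

```bash
python3 -m handwheel '[0,0.0127,0.05,0,0,0,-1, 0,0,0.1,0,0,0,-1, 0,0,0.09,0,0,0,-1, 0,0,0.04,0,0,0,-1, 0,0,0,0,0,0,-1, 0,0,0,0,0,0,-1, 0,0,0,0,0,0,-1, 0,0,0,0,0,0,-1]'
python3 - <<'E'
from h import *
f=snap("w15"); print(pose()[:3,3]); print(fit(["w15"],[(.128,.182,.086)],[.4736,-.0244,-.149],(3,1.2)))
print(fit(["w15"],[(.144,.198,.074),(.167,.221,.058)],[.4736,-.0244,-.149],(2,1.2))); go(.4736,-.0244,.038,-.149-np.pi)
cv2.imwrite("pics/w15b.png",cv2.resize(f["frame"],(768,576)))
E
```

```text
clock: 32.98
eef_pos: [0.4756, -0.0252, 0.0669]
eef_rot: [3.141, 0.002, 2.993]
contact_force: [0.0, -0.3, -1.7]
finger_gap: 0.0091
finger_force: 49.1
[ 0.4755219  -0.02535832  0.06682299]
(array([ 0.46836539, -0.02317548, -0.15698297]), np.float64(-44.97014035721448))
(array([ 0.47482313, -0.02486683, -0.1462398 ]), np.float64(-82.4003683765713))
pos [ 0.4755 -0.0254  0.0668] yaw 2.9932 | turn [0.0001 0.0006 0.0002] rows>= 0.0 | shift [0.0068 0.0022 0.0961] rows>= 0.7
```

View pics/w15b.png

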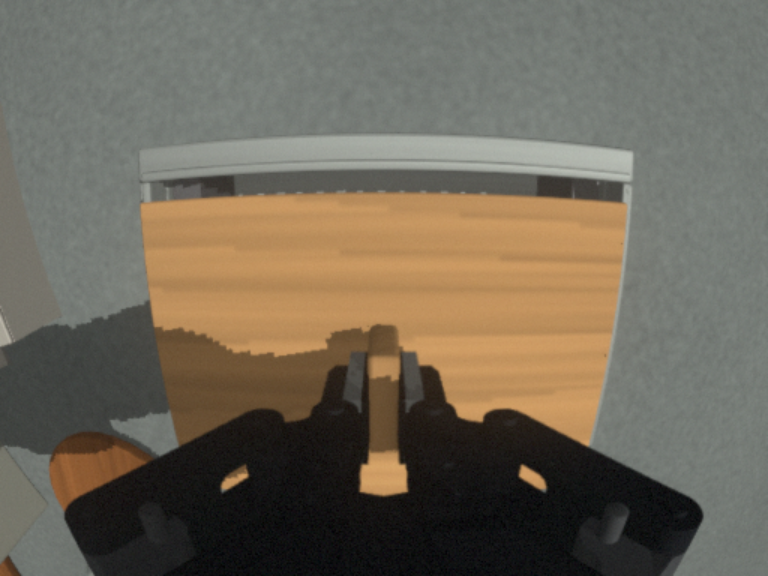

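The plate (141–627) is centred on the box (139–633) lengthwise. I'll check the x direction at the -x rim.

Run:
```python
from h import *
f=cv2.imread("pics/w15.png"); print([int(a) for a in f[85:140,256].mean(1)])
yb=-.149; e=np.array([np.cos(yb),np.sin(yb)]); e2=np.array([-e[1],e[0]])
B=np.array([.4736,-.0244])
for v,z in ((131,.0882),(114,.074),(109,.074),(100,.058),(92,.058)):
    p=at_z("w15",256,v,z)[:2]-B; print(v,z,p@e,p@e2)
for u,z in((94.5,.0882),(418,.0882),(93,.058),(421.5,.058)):
    p=at_z("w15",u,134 if z>.08 else 102,z)[:2]-B; print(u,p@e,p@e2)
```

```text
[121, 116, 119, 113, 133, 149, 167, 170, 168, 168, 171, 168, 166, 166, 163, 165, 164, 163, 162, 162, 158, 130, 145, 169, 167, 162, 159, 133, 97, 89, 87, 89, 87, 88, 86, 91, 88, 87, 91, 88, 84, 92, 121, 119, 128, 138, 135, 138, 136, 136, 140, 142, 145, 148, 149]
131 0.0882 -0.060197989202987384 -0.0008895483098345601
114 0.074 -0.06872360074050687 -0.0008829385027562096
109 0.074 -0.07147554558226732 -0.0008855559303865587
100 0.058 -0.07715494894411659 -0.0008736052564849111
92 0.058 -0.08200517237808998 -0.0008778189736126616
94.5 -0.06210159918277001 -0.09020576251587453
418 -0.06233929978178735 0.08887210373254184
93 -0.08222410213288223 -0.108201037510732
421.5 -0.08271669955048842 0.10860560645497716
```

```bash
python3 -m handwheel '[0.006,0.002,0,0,0,0,-1, 0,0,0,0,0,0,-1, 0,0,0.02,0,0,0,-1, 0,0,0.02,0,0,0,-1, 0,0,0.02,0,0,0,-1, 0,0,0.02,0,0,0,-1, 0,0,0,0,0,0,-1]'
python3 -m handwheel '[0,0,0.01,0,0,0,-1, 0,0,0.008,0,0,0,-1, 0,0,0,0,0,0,-1]'
```

```text
clock: 33.62
eef_pos: [0.4712, -0.0246, 0.0398]
eef_rot: [-3.141, -0.003, 2.993]
contact_force: [-0.2, -0.1, -0.8]
finger_gap: 0.0094
finger_force: 49.1
clock: 33.87
eef_pos: [0.4727, -0.0246, 0.036]
eef_rot: [-3.142, -0.0, 2.993]
contact_force: [-0.2, 0.0, 0.0]
finger_gap: 0.0086
finger_force: 49.1
```

```bash
python3 -m handwheel '[0,0,0.004,0,0,0,-1, 0,0,0,0,0,0,-1]' | grep -E "pos|contact"
python3 -m handwheel '[0,0,0,0,0,0,-0.2, 0,0,0,0,0,0,-0.2, 0,0,0,0,0,0,-0.2, 0,0,-0.04,0,0,0,-0.2, 0,0,-0.1,0,0,0,0, 0,0,-0.13,0,0,0,0, 0,0,-0.13,0,0,0,0, 0,0,-0.13,0,0,0,1, 0,0,-0.06,0,0,0,1, 0,0,0,0,0,0,1, 0,0,0,0,0,0,1]'
python3 - <<'E'
from h import *
f=snap("w16"); print(fit(["w16"],[(.128,.182,.057)],[.4736,-.0244,-.149],(2,1.2))); print(pose()[:3,3])
cv2.imwrite("pics/w16b.png",cv2.resize(f["frame"],(768,576)))
E
```

```text
eef_pos: [0.4728, -0.0247, 0.0357]
contact_force: [-2.9, -0.3, 8.1]
clock: 34.95
eef_pos: [0.4736, -0.0247, 0.2128]
eef_rot: [3.141, 0.002, 2.993]
contact_force: [-0.1, 0.4, -1.3]
finger_gap: 0.0851
finger_force: 0.0
(array([ 0.47138024, -0.03198866, -0.1475742 ]), np.float64(-72.9380898945583))
[ 0.47246572 -0.0246194   0.21136224]
```

View pics/w16b.png

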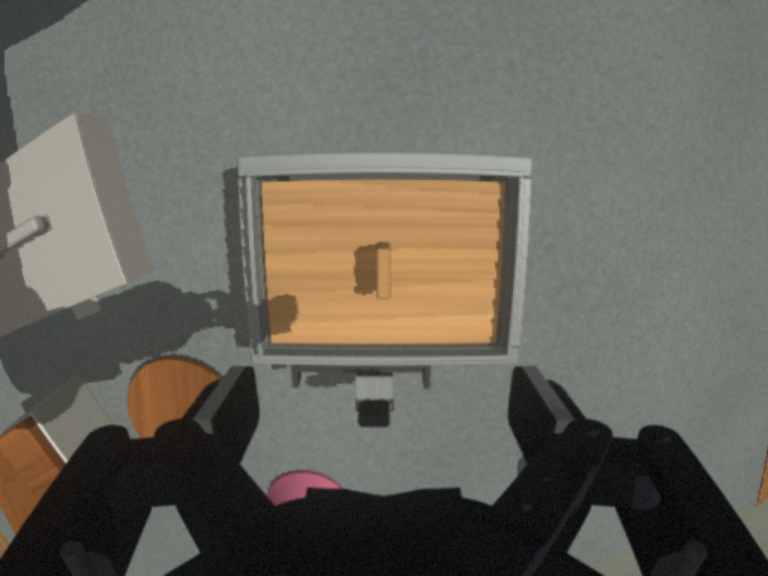

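The divider is seated in the box, tab at (383,270). The lock grip at (374,412) is in the closed position. Now to the turntable.

Run:
```python
from h import *
snap("t2","top")
for u,v in((332.8,171.5),(314.9,183)): print(at_z("t2",u,v,.065))
go(.60,-.25,.20,2.993)
```

```text
[ 0.64569628 -0.27074246  0.065     ]
[ 0.60604797 -0.21065934  0.065     ]
pos [ 0.4718 -0.0246  0.2106] yaw 2.9927 | turn [-0.0001 -0.0007 -0.0001] rows>= 0.0 | shift [-0.5339 -0.6798  0.0353] rows>= 6.2
```

```bash
python3 -m handwheel '[-0.076,-0.097,0.005,0,0,0,0.4, -0.076,-0.097,0.005,0,0,0,0.4, -0.076,-0.097,0.005,0,0,0,0.4, -0.076,-0.097,0.005,0,0,0,0.4, -0.076,-0.097,0.005,0,0,0,0.4, -0.076,-0.097,0.005,0,0,0,0.4, -0.076,-0.097,0.005,0,0,0,0.4, 0,0,0,0,0,0,0.4, 0,0,0,0,0,0,0.4, 0,0,0,0,0,0,0.4]'
python3 - <<'E'
from h import *
f=snap("w17"); cv2.imwrite("pics/w17b.png",cv2.resize(f["frame"],(768,576)))
print([(d["position"],round(d["conf"],2)) for d in arm.look_for("wrist","shaker1_center")])
print([(d["position"],round(d["conf"],2)) for d in arm.look_for("wrist","turntable")])
print(pose()[:3,3])
E
```

```text
clock: 35.88
eef_pos: [0.5989, -0.2492, 0.199]
eef_rot: [3.14, -0.004, 2.992]
contact_force: [0.5, -0.3, 0.4]
finger_gap: 0.0598
finger_force: 0.0
[([0.6397, -0.2671, 0.0611], 0.89), ([0.6, -0.3901, 0.1129], 0.27)]
[([0.5992, -0.2522, 0.0191], 0.64)]
[ 0.59959679 -0.24851979  0.20108669]
```

View pics/w17b.png

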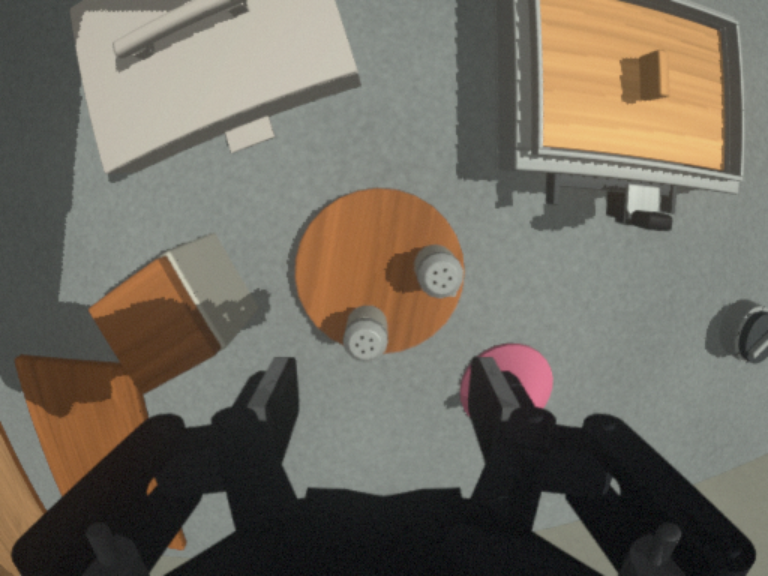

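Two shakers stand on the platter, with caps at (440,272) and (366,340). The canister is to the left and the funnel at (510,380).

Run:
```python
from h import *
T={"A":(314.9,183),"B":(332.8,171.5)}
W={"A":(293.3,181.3),"B":(244,226.7)}
for k in T: print(k,at_z("w17",*W[k],.065),tri([("w17",*W[k]),("t2",*T[k])]))
i=cv2.imread("pics/w17.png"); g=cv2.cvtColor(i,cv2.COLOR_BGR2GRAY)
o=ortho("w17",.55,.70,-.33,-.15,.065,.3); c=cv2.HoughCircles(cv2.medianBlur(cv2.cvtColor(o,cv2.COLOR_BGR2GRAY),5),cv2.HOUGH_GRADIENT,1,60,param1=80,param2=20,minRadius=40,maxRadius=62)
for u,v,r in c[0][:4]: print(.70-v*.0003,-.15-u*.0003,r*.3)
go(*at_z("w17",*W["A"],.065)[:2],.09,2.993)
```

```text
A [ 0.60355021 -0.20999505  0.065     ] [ 0.60464898 -0.21029102  0.06570969]
B [ 0.64640534 -0.26967601  0.065     ] [ 0.64415764 -0.26940687  0.0712717 ]
0.64795 -0.27135003 16.98
0.60714996 -0.20865001 12.4800005
pos [ 0.5996 -0.2485  0.2011] yaw 2.9939 | turn [ 0.0001 -0.0004  0.0003] rows>= 0.0 | shift [0.006  0.129  0.3703] rows>= 2.8
```

```bash
python3 -m handwheel '[0.006,0.06,0.02,0,0,0,0.4, 0,0.067,0.06,0,0,0,0.4, 0,0,0.11,0,0,0,0.4, 0,0,0.12,0,0,0,0.4, 0,0,0.12,0,0,0,0.4, 0,0,0.11,0,0,0,0.4, 0,0,0.08,0,0,0,0.4, 0,0,0.045,0,0,0,0.4, 0,0,0.019,0,0,0,0.4, 0,0,0,0,0,0,0.4, 0,0,0,0,0,0,0.4]' 30
python3 -m handwheel '[0,0,0,0,0,0,-1, 0,0,0,0,0,0,-1, 0,0,0,0,0,0,-1, 0,0,0,0,0,0,-1, 0,0,0,0,0,0,-1]' 30
python3 -m handwheel '[0,0,-0.04,0,0,0,-1, 0,0,-0.09,0,0,0,-1, 0,0,-0.12,0,0,0,-1, 0,0,-0.12,0,0,0,-1, 0,0,-0.09,0,0,0,-1, 0,0,-0.04,0,0,0,-1, 0,0,0,0,0,0,-1]' 30
python3 - <<'E'
from h import *
yb=-.149; c,s=np.cos(yb),np.sin(yb); B=np.array([.4736,-.0244])
for b in ((0,-.05),(0,.05)):
    w=B+[c*b[0]-s*b[1],s*b[0]+c*b[1]]; print(w); go(*w,.15,2.993)
E
```

```text
clock: 36.95
eef_pos: [0.6045, -0.2114, -0.0028]
eef_rot: [-3.141, 0.001, 2.993]
contact_force: [-0.2, -0.5, 0.6]
finger_gap: 0.0597
finger_force: 0.0
clock: 37.37
eef_pos: [0.6054, -0.212, -0.002]
eef_rot: [-3.142, 0.002, 2.993]
contact_force: [-1.0, 1.6, 7.2]
finger_gap: 0.0335
finger_force: 29.4
clock: 37.95
eef_pos: [0.6064, -0.2127, 0.1505]
eef_rot: [-3.14, 0.006, 2.993]
contact_force: [0.4, 0.1, -0.5]
finger_gap: 0.0334
finger_force: 29.9
[ 0.46617754 -0.073846  ]
pos [ 0.6064 -0.2127  0.1505] yaw 2.9927 | turn [-0.0004  0.0019 -0.0001] rows>= 0.1 | shift [0.5308 0.3887 0.0016] rows>= 4.7
[0.48102246 0.025046  ]
pos [ 0.6064 -0.2127  0.1505] yaw 2.9927 | turn [-0.0004  0.0019 -0.0001] rows>= 0.1 | shift [0.5307 0.722  0.0016] rows>= 6.4
```

```bash
python3 -m handwheel '[0.025,0.035,0,0,0,0,-1, 0.055,0.075,0,0,0,0,-1, 0.07,0.1,0,0,0,0,-1, 0.07,0.1,0,0,0,0,-1, 0.07,0.1,0,0,0,0,-1, 0.07,0.1,0,0,0,0,-1, 0.07,0.1,0,0,0,0,-1, 0.06,0.08,0,0,0,0,-1, 0.041,0.05,0,0,0,0,-1, 0,0,0,0,0,0,-1, 0,0,0,0,0,0,-1, 0,0,0,0,0,0,-1]'
python3 - <<'E'
from h import *
go(.4818,.0300,.039,2.993)
E
```

```text
clock: 38.95
eef_pos: [0.4791, 0.0309, 0.1452]
eef_rot: [-3.141, -0.002, 2.993]
contact_force: [-1.0, 0.2, -0.8]
finger_gap: 0.0337
finger_force: 30.0
pos [0.4791 0.0309 0.1452] yaw 2.9928 | turn [-0.0003 -0.0005 -0.0001] rows>= 0.0 | shift [-0.0092 -0.0016  0.354 ] rows>= 2.5
```

```bash
python3 -m handwheel '[-0.009,-0.002,0.06,0,0,0,-1, 0,0,0.1,0,0,0,-1, 0,0,0.09,0,0,0,-1, 0,0,0.06,0,0,0,-1, 0,0,0.03,0,0,0,-1, 0,0,0.01,0,0,0,-1, 0,0,0,0,0,0,-1, 0,0,0,0,0,0,-1]'
python3 -m handwheel '[0,0,0.005,0,0,0,-1, 0,0,0,0,0,0,-1]' | grep -E "pos|contact"
python3 -m handwheel '[0,0,0.005,0,0,0,-1, 0,0,0,0,0,0,-1]' | grep -E "pos|contact"
```

```text
clock: 39.62
eef_pos: [0.483, 0.03, 0.0419]
eef_rot: [3.141, 0.001, 2.992]
contact_force: [0.3, 0.1, -0.3]
finger_gap: 0.0332
finger_force: 30.0
eef_pos: [0.4831, 0.0304, 0.0406]
contact_force: [-0.4, -0.6, -0.6]
eef_pos: [0.4823, 0.0304, 0.0385]
contact_force: [0.3, -0.3, -0.4]
```

```bash
python3 -m handwheel '[0,0,0.005,0,0,0,-1, 0,0,0,0,0,0,-1]' | grep -E "pos|contact"
python3 -m handwheel '[0,0,0.004,0,0,0,-1, 0,0,0,0,0,0,-1]' | grep -E "pos|contact"
```

```text
eef_pos: [0.4819, 0.0304, 0.0366]
contact_force: [0.4, 0.0, 0.0]
eef_pos: [0.4821, 0.0304, 0.036]
contact_force: [-1.9, 0.4, 6.0]
```

```bash
python3 -m handwheel '[0,0,-0.002,0,0,0,-0.1, 0,0,0,0,0,0,0.04, 0,0,0,0,0,0,0.04, 0,0,0,0,0,0,0.04, 0,0,-0.04,0,0,0,0.04, 0,0,-0.1,0,0,0,0.04, 0,0,-0.12,0,0,0,0.04, 0,0,-0.12,0,0,0,0.04, 0,0,-0.1,0,0,0,0.04, 0,0,-0.05,0,0,0,0.4, 0,0,0,0,0,0,0.4]'
python3 - <<'E'
from h import *
go(.640,-.262,.20,2.993)
E
```

```text
clock: 41.2
eef_pos: [0.4848, 0.0305, 0.1991]
eef_rot: [3.14, 0.006, 2.993]
contact_force: [0.6, 0.6, 0.3]
finger_gap: 0.06
finger_force: 0.0
pos [0.4848 0.0305 0.1991] yaw 2.9927 | turn [ 0.0005  0.002  -0.0001] rows>= 0.1 | shift [-0.6561 -0.8878 -0.0029] rows>= 7.9
```

```bash
python3 -m handwheel '[-0.073,-0.0985,0,0,0,0,0.4, -0.073,-0.0985,0,0,0,0,0.4, -0.073,-0.0985,0,0,0,0,0.4, -0.073,-0.0985,0,0,0,0,0.4, -0.073,-0.0985,0,0,0,0,0.4, -0.073,-0.0985,0,0,0,0,0.4, -0.073,-0.0985,0,0,0,0,0.4, -0.073,-0.0985,0,0,0,0,0.4, -0.073,-0.0985,0,0,0,0,0.4, 0,0,0,0,0,0,0.4, 0,0,0,0,0,0,0.4, 0,0,0,0,0,0,0.4]'
python3 - <<'E'
from h import *
f=snap("w18")
o=ortho("w18",.55,.70,-.33,-.15,.065,.3); c=cv2.HoughCircles(cv2.medianBlur(cv2.cvtColor(o,cv2.COLOR_BGR2GRAY),5),cv2.HOUGH_GRADIENT,1,60,param1=80,param2=20,minRadius=40,maxRadius=62)
if c is not None:
  for u,v,r in c[0][:4]: print(.70-v*.0003,-.15-u*.0003,r*.3)
print([(d["position"],round(d["conf"],2)) for d in arm.look_for("wrist","shaker1_center")])
go(.6465,-.2705,-.004,2.993)
m=proj("w18",[.6465,-.2705,.065])[0]; u,v=np.int32(m); print(m); k=f["frame"].copy(); cv2.circle(k,(u,v),1,(0,0,255),-1); cv2.imwrite("pics/w18c.png",cv2.resize(k[v-60:v+60,u-80:u+80],None,fx=4,fy=4)); cv2.imwrite("pics/w18o.png",o)
E
```

```text
clock: 42.2
eef_pos: [0.6367, -0.2615, 0.1933]
eef_rot: [3.141, -0.003, 2.992]
contact_force: [-0.4, 0.5, -0.1]
finger_gap: 0.0597
finger_force: 0.0
0.64795 -0.27045 16.02
[([0.5362, -0.0803, 0.0606], 0.39)]
pos [ 0.6369 -0.2607  0.1946] yaw 2.9936 | turn [ 0.0001 -0.0005  0.0002] rows>= 0.0 | shift [-0.0364 -0.0275  0.662 ] rows>= 4.8
[248.89804965 193.67191403]
```

View pics/w18c.png

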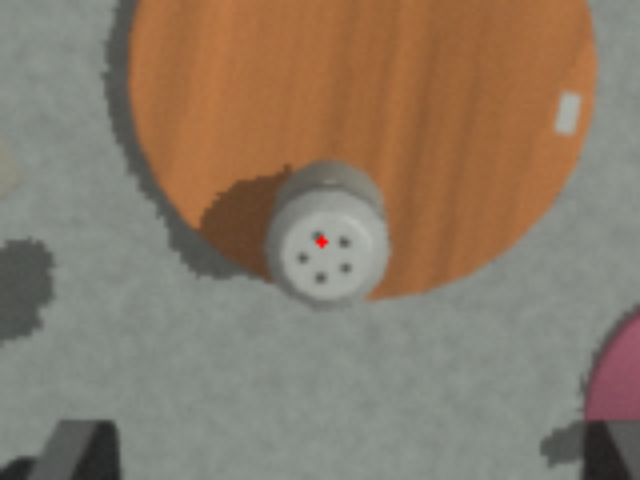

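The cap centre at (326,258) is about 3 mm beyond the guess, so I'll grasp at (0.6485,-0.270).

```bash
python3 -m handwheel '[-0.04,-0.028,0.02,0,0,0,0.4, -0.003,0,0.07,0,0,0,0.4, 0,0,0.11,0,0,0,0.4, 0,0,0.12,0,0,0,0.4, 0,0,0.11,0,0,0,0.4, 0,0,0.1,0,0,0,0.4, 0,0,0.07,0,0,0,0.4, 0,0,0.043,0,0,0,0.4, 0,0,0.019,0,0,0,0.4, 0,0,0,0,0,0,0.4, 0,0,0,0,0,0,0.4]' 30
python3 -m handwheel '[0,0,0,0,0,0,-1, 0,0,0,0,0,0,-1, 0,0,0,0,0,0,-1, 0,0,0,0,0,0,-1, 0,0,0,0,0,0,-1]' 30
python3 -m handwheel '[0,0,-0.04,0,0,0,-1, 0,0,-0.09,0,0,0,-1, 0,0,-0.12,0,0,0,-1, 0,0,-0.12,0,0,0,-1, 0,0,-0.09,0,0,0,-1, 0,0,-0.04,0,0,0,-1, 0,0,0,0,0,0,-1, 0,0,0,0,0,0,-1]' 30
python3 - <<'E'
from h import *
yb=-.149; c,s=np.cos(yb),np.sin(yb); B=np.array([.4736,-.0244])
for b in ((0,-.055),):
    w=B+[c*b[0]-s*b[1],s*b[0]+c*b[1]]; print(w); go(*w,.15,2.993)
E
```

```text
clock: 43.22
eef_pos: [0.6499, -0.272, -0.0021]
eef_rot: [-3.141, 0.001, 2.993]
contact_force: [-0.5, 0.5, -0.3]
finger_gap: 0.0599
finger_force: 0.0
clock: 43.63
eef_pos: [0.6504, -0.2726, -0.0016]
eef_rot: [-3.141, 0.003, 2.993]
contact_force: [0.1, 0.8, 6.2]
finger_gap: 0.0332
finger_force: 29.5
clock: 44.3
eef_pos: [0.6491, -0.2722, 0.1464]
eef_rot: [-3.141, 0.0, 2.993]
contact_force: [-0.3, 0.1, -1.2]
finger_gap: 0.033
finger_force: 29.9
[ 0.46543529 -0.0787906 ]
pos [ 0.6491 -0.2722  0.1464] yaw 2.9927 | turn [-0.0001  0.     -0.0001] rows>= 0.0 | shift [ 0.7009  0.5469 -0.012 ] rows>= 6.4
```

```bash
python3 -m handwheel '[0.035,0.027,0,0,0,0,-1, 0.075,0.06,0,0,0,0,-1, 0.1,0.078,0,0,0,0,-1, 0.1,0.078,0,0,0,0,-1, 0.1,0.078,0,0,0,0,-1, 0.1,0.078,0,0,0,0,-1, 0.09,0.07,0,0,0,0,-1, 0.06,0.05,0,0,0,0,-1, 0.041,0.028,0,0,0,0,-1, 0,0,0,0,0,0,-1, 0,0,0,0,0,0,-1, 0,0,0,0,0,0,-1]'
python3 - <<'E'
from h import *
go(.4654,-.0788,.038,2.993)
E
```

```text
clock: 45.3
eef_pos: [0.4653, -0.0789, 0.1454]
eef_rot: [-3.141, -0.002, 2.993]
contact_force: [0.1, 0.3, -0.5]
finger_gap: 0.0329
finger_force: 30.0
pos [ 0.4653 -0.0789  0.1454] yaw 2.9927 | turn [-0.0001 -0.0006 -0.0001] rows>= 0.0 | shift [-0.0004  0.0004  0.3579] rows>= 2.6
```

```bash
python3 -m handwheel '[0,0,0.06,0,0,0,-1, 0,0,0.1,0,0,0,-1, 0,0,0.09,0,0,0,-1, 0,0,0.06,0,0,0,-1, 0,0,0.03,0,0,0,-1, 0,0,0.012,0,0,0,-1, 0,0,0,0,0,0,-1, 0,0,0,0,0,0,-1]'
python3 -m handwheel '[0,0,0.006,0,0,0,-1, 0,0,0,0,0,0,-1]' | grep -E "pos|contact"
python3 -m handwheel '[0,0,0.004,0,0,0,-1, 0,0,0,0,0,0,-1]' | grep -E "pos|contact"
```

```text
clock: 45.97
eef_pos: [0.4663, -0.079, 0.0415]
eef_rot: [-3.142, 0.0, 2.992]
contact_force: [-0.7, 0.2, 0.7]
finger_gap: 0.0335
finger_force: 30.0
eef_pos: [0.4664, -0.0788, 0.04]
contact_force: [-0.0, 0.3, 0.0]
eef_pos: [0.4657, -0.0787, 0.0383]
contact_force: [-0.1, 0.0, -0.5]
```

```bash
python3 -m handwheel '[0,0,0.005,0,0,0,-1, 0,0,0,0,0,0,-1]' | grep -E "pos|contact"
python3 -m handwheel '[0,0,0.003,0,0,0,-1, 0,0,0,0,0,0,-1]' | grep -E "pos|contact"
```

```text
eef_pos: [0.4656, -0.0786, 0.0365]
contact_force: [-0.4, -0.8, -0.6]
eef_pos: [0.4655, -0.0786, 0.0364]
contact_force: [-3.3, 0.6, 9.8]
```

```bash
python3 -m handwheel '[0,0,-0.002,0,0,0,-0.1, 0,0,0,0,0,0,0.04, 0,0,0,0,0,0,0.04, 0,0,0,0,0,0,0.04, 0,0,-0.04,0,0,0,0.04, 0,0,-0.1,0,0,0,0.04, 0,0,-0.12,0,0,0,0.04, 0,0,-0.12,0,0,0,0.04, 0,0,-0.1,0,0,0,0.04, 0,0,-0.05,0,0,0,0.04, 0,0,0,0,0,0,0.04]'
python3 - <<'E'
from h import *
snap("w19")
yb=-.149; c,s=np.cos(yb),np.sin(yb); B=np.array([.4736,-.0244])
for n in("w1","w16","w19"):
    # box-frame map at z=.097
    mm=.5; bx=np.arange(.095,.135,mm/1e3); by=np.arange(-.09,.06,mm/1e3); X,Y=np.meshgrid(bx,by,indexing="ij")
    P=np.c_[B[0]+c*X.ravel()-s*Y.ravel(),B[1]+s*X.ravel()+c*Y.ravel(),np.full(X.size,.097)]
    p=proj(n,P).astype(np.float32).reshape(*X.shape,2); g=cv2.cvtColor(cv2.remap(cv2.imread(f"pics/{n}.png"),p[...,0],p[...,1],1),6)
    m=(g<45); cn=cv2.connectedComponentsWithStats(m.astype(np.uint8))
    for st in cn[2][1:]:
        if st[4]>150: print(n,"x",bx[st[1]],bx[min(st[1]+st[3]-1,len(bx)-1)],"y",by[st[0]],by[st[0]+st[2]-1],st[4])
# shakers
for n,t in(("w19","shaker"),):
    o=ortho(n,.40,.56,-.13,.08,.103,.4); cc=cv2.HoughCircles(cv2.medianBlur(cv2.cvtColor(o,6),5),cv2.HOUGH_GRADIENT,1,60,param1=80,param2=20,minRadius=30,maxRadius=48)
    if cc is not None:
        for u,v,r in cc[0][:4]: print("circ",.56-v*.0004,.08-u*.0004,r*.4)
for j in(.045,.04):
    w=B+[c*.112-s*(-.05+j),s*.112+c*(-.05+j)]; go(*w,.12,2.993)
E
```

```text
clock: 47.55
eef_pos: [0.4681, -0.0791, 0.199]
eef_rot: [-3.141, 0.006, 2.993]
contact_force: [-0.1, 0.4, 0.1]
finger_gap: 0.0442
finger_force: 0.0
w1 x 0.0965 0.11350000000000002 y -0.016999999999999932 0.011500000000000093 1542
w1 x 0.12650000000000003 0.13500000000000004 y 0.036000000000000115 0.059500000000000136 466
w16 x 0.095 0.11300000000000002 y -0.018999999999999934 0.002000000000000085 1479
w19 x 0.095 0.13500000000000004 y -0.022499999999999937 0.059500000000000136 10516
circ 0.4626 -0.0794 16.2
circ 0.4814 0.027399998 16.08
pos [ 0.4669 -0.0789  0.1968] yaw 2.9927 | turn [-0.      0.0011 -0.0001] rows>= 0.0 | shift [-0.3685  0.166   0.256 ] rows>= 3.4
pos [ 0.4669 -0.0789  0.1968] yaw 2.9927 | turn [-0.      0.0011 -0.0001] rows>= 0.0 | shift [-0.3685  0.1493  0.256 ] rows>= 3.4
```

```bash
python3 -m handwheel '[-0.07,0.032,0,0,0,0,0.2, -0.1,0.045,0,0,0,0,0.2, -0.1,0.045,0,0,0,0,0.2, -0.09,0.039,0.05,0,0,0,0.2, 0,0,0.1,0,0,0,0.2, 0,0,0.1,0,0,0,0.2, 0,0,0,0,0,0,0.2, 0,0,0,0,0,0,0.2]'
python3 - <<'E'
from h import *
yb=-.149; c,s=np.cos(yb),np.sin(yb); B=np.array([.4736,-.0244])
w=B+[c*.110-s*(-.0065),s*.110+c*(-.0065)]; go(*w,.044,2.993)
E
```

```text
clock: 48.27
eef_pos: [0.5764, -0.0466, 0.1172]
eef_rot: [-3.141, -0.007, 2.993]
contact_force: [-0.1, -0.3, 0.1]
finger_gap: 0.0512
finger_force: 0.0
pos [ 0.5764 -0.0466  0.1172] yaw 2.9928 | turn [-0.0002 -0.0023 -0.    ] rows>= 0.1 | shift [-0.0168  0.0006  0.2439] rows>= 1.8
```

Lower and close on the grip, watching the force.

```bash
python3 -m handwheel '[-0.014,0,0.03,0,0,0,0.2, 0,0,0.06,0,0,0,0.2, 0,0,0.07,0,0,0,0.2, 0,0,0.05,0,0,0,0.2, 0,0,0.03,0,0,0,0.2, 0,0,0,0,0,0,0.2, 0,0,0,0,0,0,0.2]' 30 
python3 -m handwheel '[0,0,0,0,0,0,-1, 0,0,0,0,0,0,-1, 0,0,0,0,0,0,-1, 0,0,0,0,0,0,-1]' 30
```

```text
clock: 48.85
eef_pos: [0.5841, -0.0477, 0.0489]
eef_rot: [3.142, 0.001, 2.992]
contact_force: [-0.3, -0.4, -0.7]
finger_gap: 0.0513
finger_force: 0.0
clock: 49.18
eef_pos: [0.5848, -0.0477, 0.0495]
eef_rot: [-3.141, 0.002, 2.993]
contact_force: [-1.1, 0.1, 7.1]
finger_gap: 0.0232
finger_force: 31.7
```

```bash
python3 -m handwheel '[0,-0.006,0,0,0,0,-1, 0,-0.013,0,0,0,0,-1, 0,-0.018,0,0,0,0,-1, 0,-0.018,0,0,0,0,-1, 0,-0.018,0,0,0,0,-1, 0,-0.018,0,0,0,0,-1, 0,-0.018,0,0,0,0,-1, 0,-0.014,0,0,0,0,-1, 0,-0.009,0,0,0,0,-1, 0,0,0,0,0,0,-1, 0,0,0,0,0,0,-1]'
python3 -m handwheel '[0,-0.008,0,0,0,0,-1, 0,-0.006,0,0,0,0,-1, 0,0,0,0,0,0,-1]'
```

```text
clock: 50.1
eef_pos: [0.5789, -0.0869, 0.0496]
eef_rot: [3.141, 0.002, 2.993]
contact_force: [-0.2, -0.2, 6.6]
finger_gap: 0.0231
finger_force: 31.8
clock: 50.35
eef_pos: [0.5784, -0.0901, 0.0496]
eef_rot: [3.139, 0.002, 2.993]
contact_force: [0.2, 2.1, 6.3]
finger_gap: 0.0227
finger_force: 31.8
```

```bash
python3 -m handwheel '[0,-0.006,0,0,0,0,-1, 0,0,0,0,0,0,-1]' | grep -E "pos|contact"
python3 -m handwheel '[0,-0.006,0,0,0,0,-1, 0,0,0,0,0,0,-1]' | grep -E "pos|contact"
```

```text
eef_pos: [0.5784, -0.0901, 0.0495]
contact_force: [0.5, 8.2, 6.7]
eef_pos: [0.5784, -0.0902, 0.0495]
contact_force: [1.3, 13.1, 6.2]
```

```bash
python3 -m handwheel '[0,0.006,0,0,0,0,-1, 0,0,0,0,0,0,0.2, 0,0,0,0,0,0,0.2, 0,0,0,0,0,0,0.2, 0,0,-0.05,0,0,0,0.2, 0,0,-0.1,0,0,0,0.2, 0,0,-0.13,0,0,0,0.2, 0,0,-0.13,0,0,0,0.2, 0,0,-0.13,0,0,0,0.2, 0,0,-0.1,0,0,0,0.2, 0,0,0,0,0,0,0.2]' | grep -E "pos|contact|gap"
python3 - <<'E'
from h import *
go(.42,-.30,.26,1.7)
E
```

```text
eef_pos: [0.5801, -0.0936, 0.2473]
contact_force: [-0.1, 0.4, 0.3]
finger_gap: 0.0512
pos [ 0.5801 -0.0936  0.2473] yaw 2.9922 | turn [0.0019 0.0028 0.4113] rows>= 10.3 | shift [-0.6136 -0.618  -0.0424] rows>= 6.3
```

```bash
python3 -m handwheel '[0,0,0,0,0,0.037,0.2, 0,0,0,0,0,0.038,0.2, 0,0,0,0,0,0.038,0.2, 0,0,0,0,0,0.038,0.2, 0,0,0,0,0,0.038,0.2, 0,0,0,0,0,0.038,0.2, 0,0,0,0,0,0.038,0.2, 0,0,0,0,0,0.038,0.2, 0,0,0,0,0,0.038,0.2, 0,0,0,0,0,0.038,0.2, 0,0,0,0,0,0.032,0.2]' | grep rot
python3 -m handwheel '[-0.07,-0.07,-0.005,0,0,0,0.2, -0.08,-0.08,-0.005,0,0,0,0.2, -0.08,-0.08,-0.005,0,0,0,0.2, -0.08,-0.08,-0.005,0,0,0,0.2, -0.08,-0.08,-0.005,0,0,0,0.2, -0.08,-0.08,-0.005,0,0,0,0.2, -0.08,-0.08,-0.005,0,0,0,0.2, -0.064,-0.068,-0.005,0,0,0,0.2, 0,0,0,0,0,0,0.2, 0,0,0,0,0,0,0.2, 0,0,0,0,0,0,0.2]'
python3 - <<'E'
from h import *
snap("w20")
i=cv2.imread("pics/w20.png"); print(pose().round(3).tolist())
for init in((.39,-.355,.1),(.385,-.36,.23)):
    print(fit(["w20"],[(.161,.215,.055)],init,(4,2,1.2)))
    print(fit(["w16"],[(.161,.215,.055)],init,(4,2,1.2)))
print([(d["position"],round(d["conf"],2)) for d in arm.look_for("wrist","lid_handle")],[(d["position"],round(d["conf"],2)) for d in arm.look_for("wrist","lid_tongue")])
E
```

```text
eef_rot: [-3.14, -0.0, 1.695]
clock: 53.43
eef_pos: [0.4169, -0.2992, 0.2516]
eef_rot: [-3.141, -0.001, 1.701]
contact_force: [-0.1, 0.2, -0.1]
finger_gap: 0.0511
finger_force: 0.0
[[-0.131, 0.991, -0.001, 0.417], [0.991, 0.131, 0.001, -0.299], [0.001, -0.001, -1.0, 0.252], [0.0, 0.0, 0.0, 1.0]]
(array([ 0.38905054, -0.36342916,  0.1399034 ]), np.float64(-67.22672462985105))
(array([ 0.38817823, -0.3626128 ,  0.1310093 ]), np.float64(-46.35532134616607))
(array([ 0.38905054, -0.36342914,  0.13990337]), np.float64(-67.22672458555516))
(array([ 0.38817821, -0.36261282,  0.1310095 ]), np.float64(-46.35532119570507))
[([0.4004, -0.3359, 0.0559], 0.72)] [([0.3995, -0.3428, 0.0537], 0.77), ([0.4939, -0.1209, 0.0548], 0.33)]
```

Run:
```python
from h import *
R_=[(.161,.215,.055),(.014,.11,.086)]
for n in(["w20"],["w17"],["w16"],["w20","w17"]):
    print(n,fit(n,R_,(.389,-.363,.138),(2,1.2)))
for z in(.08,.09): print(z,fit(["w20","w17"],[(.014,.11,z)],(.389,-.363,.138),(2,1.2)))
print(at_z("t2",365.4,249,.086))
# tongue check: brightness at predicted tongue
x=np.array([.389,-.363]);yw=.138;c,s=np.cos(yw),np.sin(yw)
for sg in(1,-1):
    b=sg*np.array([.090,.007]); w=x+[c*b[0]-s*b[1],s*b[0]+c*b[1]]; p=proj("w17",[*w,.005])[0]; print(sg,p,cv2.imread("pics/w17.png")[int(p[1])%384,int(p[0])%512])
go(.389,-.363,.12,.138+np.pi/2)
```

```text
['w20'] (array([ 0.38833748, -0.36368808,  0.13467627]), np.float64(-121.15962914218659))
['w17'] (array([ 0.4014786 , -0.36237872,  0.14157542]), np.float64(-118.38262352062848))
['w16'] (array([ 0.38810621, -0.36176468,  0.12832326]), np.float64(-86.88165792358208))
['w20', 'w17'] (array([ 0.38842909, -0.36343481,  0.13585928]), np.float64(-229.1706944587385))
0.08 (array([ 0.39988145, -0.36583289,  0.13518556]), np.float64(-119.74748394878581))
0.09 (array([ 0.39213561, -0.36044583,  0.15855638]), np.float64(-112.45470015329678))
[ 0.38814696 -0.36778326  0.086     ]
1 [166.10077217  89.14173481] [176 191 195]
-1 [124.98541934 -23.25800496] [ 88  99 108]
pos [ 0.4175 -0.2986  0.2518] yaw 1.7031 | turn [-0.0002 -0.0002 -0.0018] rows>= 0.0 | shift [-0.1996 -0.1238  0.4393] rows>= 3.6
```

```bash
python3 -m handwheel '[-0.07,-0.04,0.1,0,0,0,0.2, -0.08,-0.05,0.12,0,0,0,0.2, -0.053,-0.036,0.12,0,0,0,0.2, 0,0,0.06,0,0,0,0.2, 0,0,0,0,0,0,0.2, 0,0,0,0,0,0,0.2, 0,0,0,0,0,0,0.2]' | grep -E "pos|rot"
python3 - <<'E'
from h import *
snap("w21"); print(fit(["w20","w21"],[(.161,.215,.055),(.014,.11,.086)],(.3885,-.3635,.136),(2,1.2)));print(fit(["w21"],[(.014,.11,.086)],(.3885,-.3635,.136),(2,1.2)))
go(.3885,-.3635,.031,.136+np.pi/2)
E
```

```text
eef_pos: [0.3898, -0.3623, 0.1368]
eef_rot: [3.141, 0.001, 1.703]
(array([ 0.38898463, -0.36323274,  0.13761714]), np.float64(-227.56705482776982))
(array([ 0.39310629, -0.39163382,  0.1408055 ]), np.float64(-54.11540933562089))
pos [ 0.3901 -0.3626  0.1373] yaw 1.7031 | turn [ 0.0005  0.0006 -0.0012] rows>= 0.0 | shift [-0.0022 -0.0057  0.3542] rows>= 2.5
```

```bash
python3 -m handwheel '[-0.002,-0.004,0.06,0,0,0,0.2, 0,0,0.1,0,0,0,0.2, 0,0,0.09,0,0,0,0.2, 0,0,0.06,0,0,0,0.2, 0,0,0.03,0,0,0,0.2, 0,0,0.014,0,0,0,0.2, 0,0,0,0,0,0,0.2, 0,0,0,0,0,0,0.2]' 80
python3 -m handwheel '[0,0,0,0,0,0,-1, 0,0,0,0,0,0,-1, 0,0,0,0,0,0,-1, 0,0,0,0,0,0,-1, 0,0,0,0,0,0,-1, 0,0,0,0,0,0,-1]' 80
```

```text
clock: 54.88
eef_pos: [0.3885, -0.3639, 0.0307]
eef_rot: [3.141, 0.002, 1.702]
contact_force: [-0.5, -0.1, -0.5]
finger_gap: 0.0514
finger_force: 0.0
clock: 55.38
eef_pos: [0.3883, -0.3638, 0.0304]
eef_rot: [3.14, 0.001, 1.702]
contact_force: [0.6, 0.8, 5.8]
finger_gap: 0.0123
finger_force: 78.8
```

```bash
python3 -m handwheel '[0,0,-0.03,0,0,0,-1, 0,0,-0.07,0,0,0,-1, 0,0,-0.1,0,0,0,-1, 0,0,-0.1,0,0,0,-1, 0,0,-0.1,0,0,0,-1, 0,0,-0.07,0,0,0,-1, 0,0,-0.03,0,0,0,-1, 0,0,0,0,0,0,-1, 0,0,0,0,0,0,-1]' 80
python3 - <<'E'
from h import *
go(.4736,-.0244,.18,-.149+np.pi/2)
E
```

```text
clock: 56.13
eef_pos: [0.3871, -0.3629, 0.1786]
eef_rot: [-3.141, -0.0, 1.702]
contact_force: [-0.2, 0.3, -2.4]
finger_gap: 0.0123
finger_force: 78.4
pos [ 0.3871 -0.3629  0.1786] yaw 1.7015 | turn [-0.0002 -0.0001  0.089 ] rows>= 2.2 | shift [ 1.1587  0.1175 -0.0045] rows>= 8.4
```

```bash
python3 -m handwheel '[0,0,0,0,0,0.015,-1, 0,0,0,0,0,0.025,-1, 0,0,0,0,0,0.027,-1, 0,0,0,0,0,0.022,-1, 0.03,0.003,0,0,0,0,-1, 0.06,0.006,0,0,0,0,-1, 0.09,0.009,0,0,0,0,-1, 0.1,0.01,0,0,0,0,-1, 0.1,0.01,0,0,0,0,-1, 0.1,0.01,0,0,0,0,-1, 0.1,0.01,0,0,0,0,-1, 0.1,0.01,0,0,0,0,-1]' | grep pos
python3 -m handwheel '[0.1,0.01,0,0,0,0,-1, 0.1,0.01,0,0,0,0,-1, 0.1,0.01,0,0,0,0,-1, 0.09,0.01,0,0,0,0,-1, 0.06,0.006,0,0,0,0,-1, 0.03,0.003,0,0,0,0,-1, 0,0,0,0,0,0,-1, 0,0,0,0,0,0,-1, 0,0,0,0,0,0,-1, 0,0,0,0,0,0,-1]'
python3 - <<'E'
from h import *
go(.4736,-.0244,.18,-.149+np.pi/2)
E
```

```text
eef_pos: [0.4367, -0.162, 0.1776]
clock: 57.97
eef_pos: [0.4732, -0.0251, 0.1788]
eef_rot: [-3.14, 0.0, 1.421]
contact_force: [-0.7, -0.5, -2.0]
finger_gap: 0.0128
finger_force: 78.3
pos [ 0.4732 -0.0251  0.1788] yaw 1.4209 | turn [-0.0004  0.0001 -0.0003] rows>= 0.0 | shift [ 0.0024  0.001  -0.0039] rows>= 0.0
```

```bash
python3 -m handwheel '[0.0024,0.001,0.03,0,0,0,-1, 0,0,0.05,0,0,0,-1, 0,0,0.06,0,0,0,-1, 0,0,0.04,0,0,0,-1, 0,0,0.02,0,0,0,-1, 0,0,0,0,0,0,-1, 0,0,0,0,0,0,-1, 0,0,0,0,0,0,-1]'
python3 - <<'E'
from h import *
snap("w22"); z=pose()[2,3]; print(z,fit(["w22"],[(.161,.215,z-.0304+.055)],(.4736,-.0244,-.149),(2,1.2)), fit(["w22"],[(.161,.215,z-.0304+.055),(.161,.215,z-.0304)],(.4736,-.0244,-.149),(2,1.2)))
go(.4736,-.0244,.088,-.149+np.pi/2)
E
```

```text
clock: 58.63
eef_pos: [0.4747, -0.0238, 0.1198]
eef_rot: [3.141, -0.0, 1.422]
contact_force: [0.4, 0.6, -3.2]
finger_gap: 0.0127
finger_force: 78.2
0.11998102595477621 (array([ 0.4747978 , -0.02450145, -0.14834942]), np.float64(-37.30032355293293)) (array([ 0.47477832, -0.02448063, -0.14883755]), np.float64(-45.81304417795065))
pos [ 0.4749 -0.0237  0.12  ] yaw 1.4217 | turn [ 0.0004 -0.     -0.    ] rows>= 0.0 | shift [-0.0029 -0.0038  0.1066] rows>= 0.8
```

```bash
python3 -m handwheel '[0,-0.003,0,0,0,0,-1, 0,0,0.012,0,0,0,-1, 0,0,0.014,0,0,0,-1, 0,0,0.014,0,0,0,-1, 0,0,0.012,0,0,0,-1, 0,0,0,0,0,0,-1, 0,0,0,0,0,0,-1]' | grep -E "pos|contact|gap"
python3 -m handwheel '[0,0,0.008,0,0,0,-1, 0,0,0.01,0,0,0,-1, 0,0,0.01,0,0,0,-1, 0,0,0,0,0,0,-1, 0,0,0,0,0,0,-1]' | grep -E "pos|contact|gap"
```

```text
eef_pos: [0.4728, -0.0233, 0.1031]
contact_force: [0.5, -0.1, -3.4]
finger_gap: 0.0124
eef_pos: [0.4729, -0.0234, 0.0949]
contact_force: [0.0, 0.1, -2.6]
finger_gap: 0.0124
```

```bash
python3 -m handwheel '[0,0,0.008,0,0,0,-1, 0,0,0.008,0,0,0,-1, 0,0,0,0,0,0,-1, 0,0,0,0,0,0,-1]' | grep -E "pos|contact|gap"
python3 -m handwheel '[0,0,0.006,0,0,0,-1, 0,0,0,0,0,0,-1, 0,0,0,0,0,0,-1]' | grep -E "pos|contact|gap"
```

```text
eef_pos: [0.473, -0.0233, 0.0902]
contact_force: [0.2, 0.7, -2.8]
finger_gap: 0.0127
eef_pos: [0.4733, -0.0234, 0.0886]
contact_force: [0.4, 0.6, -3.6]
finger_gap: 0.0127
```

```bash
python3 -m handwheel '[0,0,0.004,0,0,0,-1, 0,0,0,0,0,0,-1]' | grep -E "pos|contact|gap"
python3 -m handwheel '[0,0,0.004,0,0,0,-1, 0,0,0,0,0,0,-1]' | grep -E "pos|contact|gap"
```

```text
eef_pos: [0.4733, -0.0234, 0.0884]
contact_force: [-3.1, 0.5, 7.2]
finger_gap: 0.0128
eef_pos: [0.4734, -0.0234, 0.0883]
contact_force: [-8.5, 0.6, 18.8]
finger_gap: 0.0125
```

```bash
python3 -m handwheel '[0,0,-0.006,0,0,0,-1, 0,0,0,0,0,0,-0.3, 0,0,0,0,0,0,0.2, 0,0,0,0,0,0,0.2, 0,0,0,0,0,0,0.2, 0,0,-0.04,0,0,0,0.2, 0,0,-0.1,0,0,0,0.2, 0,0,-0.12,0,0,0,0.2, 0,0,-0.1,0,0,0,0.2, 0,0,-0.05,0,0,0,0.2, 0,0,0,0,0,0,0.2, 0,0,0,0,0,0,0.2]' | grep -E "pos|contact|gap"
python3 - <<'E'
from h import *
f=snap("w23"); print(fit(["w23"],[(.161,.215,.113),(.161,.215,.058)],(.4736,-.0244,-.149),(2,1.2)))
go(.5784,-.0905,.15,2.993)
E
```

```text
eef_pos: [0.474, -0.0234, 0.2115]
contact_force: [-0.2, -0.5, -0.7]
finger_gap: 0.0508
(array([ 0.47283857, -0.02372692, -0.14391114]), np.float64(-71.23234013860379))
pos [ 0.473  -0.0234  0.2103] yaw 1.422 | turn [-2.000e-04 -2.000e-04 -5.001e-01] rows>= 12.6 | shift [-0.3805 -0.1693  0.2009] rows>= 3.3
```

```bash
python3 -m handwheel '[0,0,0,0,0,-0.038,0.2, 0,0,0,0,0,-0.0385,0.2, 0,0,0,0,0,-0.0385,0.2, 0,0,0,0,0,-0.0385,0.2, 0,0,0,0,0,-0.0385,0.2, 0,0,0,0,0,-0.0385,0.2, 0,0,0,0,0,-0.0385,0.2, 0,0,0,0,0,-0.0385,0.2, 0,0,0,0,0,-0.0385,0.2, 0,0,0,0,0,-0.0385,0.2, 0,0,0,0,0,-0.0385,0.2, 0,0,0,0,0,-0.0385,0.2]' | grep rot
python3 -m handwheel '[0,0,0,0,0,-0.0385,0.2, -0.08,-0.04,0,0,0,0,0.2, -0.1,-0.045,0,0,0,0,0.2, -0.1,-0.045,0,0,0,0,0.2, -0.1,-0.04,0,0,0,0,0.2, 0,0,0.08,0,0,0,0.2, 0,0,0.08,0,0,0,0.2, 0,0,0.04,0,0,0,0.2, 0,0,0,0,0,0,0.2, 0,0,0,0,0,0,0.2, 0,0,0,0,0,0,0.2]'
python3 - <<'E'
from h import *
go(.5784,-.0905,.0495,2.993)
E
```

```text
eef_rot: [-3.141, -0.004, 2.878]
clock: 63.57
eef_pos: [0.5783, -0.0907, 0.1509]
eef_rot: [-3.142, -0.001, 2.993]
contact_force: [0.4, 0.6, -0.8]
finger_gap: 0.0511
finger_force: 0.0
pos [ 0.5783 -0.0907  0.1509] yaw 2.9928 | turn [-0.     -0.0003 -0.0001] rows>= 0.0 | shift [-3.000e-04  6.000e-04  3.379e-01] rows>= 2.4
```

```bash
python3 -m handwheel '[0,0,0.05,0,0,0,0.2, 0,0,0.08,0,0,0,0.2, 0,0,0.08,0,0,0,0.2, 0,0,0.07,0,0,0,0.2, 0,0,0.04,0,0,0,0.2, 0,0,0.018,0,0,0,0.2, 0,0,0,0,0,0,0.2, 0,0,0,0,0,0,0.2]' 30 | grep -E "pos|contact|gap"
python3 -m handwheel '[0,0,0,0,0,0,-1, 0,0,0,0,0,0,-1, 0,0,0,0,0,0,-1, 0,0,0,0,0,0,-1]' 30 
python3 -m handwheel '[0,0.006,0,0,0,0,-1, 0,0.013,0,0,0,0,-1, 0,0.018,0,0,0,0,-1, 0,0.018,0,0,0,0,-1, 0,0.018,0,0,0,0,-1, 0,0.018,0,0,0,0,-1, 0,0.018,0,0,0,0,-1, 0,0.014,0,0,0,0,-1, 0,0.009,0,0,0,0,-1, 0,0,0,0,0,0,-1, 0,0,0,0,0,0,-1]' | grep -E "pos|contact|gap"
```

```text
eef_pos: [0.5792, -0.0908, 0.0507]
contact_force: [-0.2, 0.1, 0.7]
finger_gap: 0.0514
clock: 64.57
eef_pos: [0.5796, -0.0903, 0.051]
eef_rot: [3.14, 0.002, 2.993]
contact_force: [-0.6, 2.6, 6.5]
finger_gap: 0.023
finger_force: 31.4
eef_pos: [0.5855, -0.0517, 0.051]
contact_force: [-0.3, 0.3, 5.7]
finger_gap: 0.0232
```

```bash
python3 -m handwheel '[0,0.008,0,0,0,0,-1, 0,0.008,0,0,0,0,-1, 0,0,0,0,0,0,-1, 0,0,0,0,0,0,-1]' | grep -E "pos|contact"
python3 -m handwheel '[0,0.006,0,0,0,0,-1, 0,0,0,0,0,0,-1]' | grep -E "pos|contact"
python3 -m handwheel '[0,0.006,0,0,0,0,-1, 0,0,0,0,0,0,-1]' | grep -E "pos|contact"
```

```text
eef_pos: [0.5861, -0.0473, 0.051]
contact_force: [-0.1, -1.6, 6.5]
eef_pos: [0.5864, -0.0457, 0.051]
contact_force: [-1.0, -0.9, 5.7]
eef_pos: [0.5864, -0.0457, 0.051]
contact_force: [-1.8, -6.6, 7.6]
```

```bash
python3 -m handwheel '[0,0.007,0,0,0,0,-1, 0,0,0,0,0,0,-1]' | grep -E "pos|contact"
python3 -m handwheel '[0,0,0,0,0,0,-0.2, 0,0,0,0,0,0,0.2, 0,0,0,0,0,0,0.2, 0,0,0,0,0,0,0.2, 0,0,-0.05,0,0,0,0.2, 0,0,-0.1,0,0,0,0.2, 0,0,-0.13,0,0,0,0.2, 0,0,-0.13,0,0,0,0.2, 0,0,-0.13,0,0,0,0.2, 0,0,-0.1,0,0,0,0.2]' | grep -E "pos|contact|gap"
python3 -m handwheel '[0.1,0,0,0,0,0,0.2, 0.12,0,0,0,0,0,0.2, 0.12,0,0,0,0,0,0.2, 0.03,0,0,0,0,0,0.2, 0,0,0,0,0,0,0.2, 0,0,0,0,0,0,0.2, 0,0,0,0,0,0,0.2]' | grep -E "pos|contact|gap|clock"
python3 - <<'E'
from h import *
f=snap("w24"); cv2.imwrite("pics/w24b.png",cv2.resize(f["frame"],(768,576)))
E
```

```text
eef_pos: [0.5864, -0.0456, 0.051]
contact_force: [-2.8, -13.7, 7.5]
eef_pos: [0.5864, -0.0409, 0.2449]
contact_force: [0.7, -0.1, 0.5]
finger_gap: 0.0515
clock: 67.73
eef_pos: [0.4774, -0.0247, 0.2417]
contact_force: [0.1, -0.1, 0.3]
finger_gap: 0.0512
```

View pics/w24b.png

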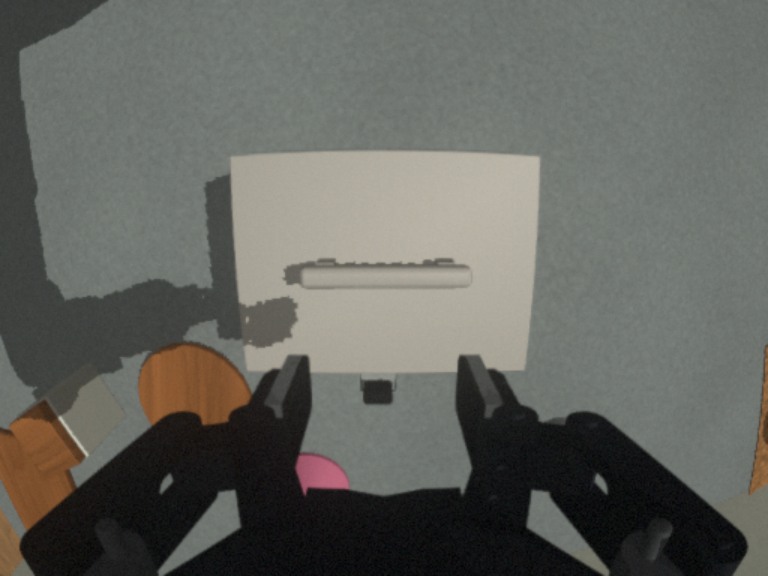

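The lid sits square on the box, handle at (386,277), and the lock grip at (378,391) is back at its locked position over the tongue. The turntable is empty. I'll hand the job in.

```bash
python3 -c "
from station import arm
print(arm.finish_job())"
```

```text
the job is handed in; nothing more can be done
None
```

The lunch box is packed in the order asked: two jars, divider and two shakers inside, lid fully down, and lock slid to its end stop over the tongue. It took about 68 s and is handed in, but no verdict came back.

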